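# Square up a batch of tiles in the ratchet clamp

### The arm

A 6-joint arm with a two-finger parallel gripper is mounted at the origin on the work surface. World frame = base frame: x ahead of the robot, y to its left, z up, the work surface at z = 0. Lengths are in m, angles in degrees, forces in N, time in s.
With the tool pointing down it reaches from about 0.325 to 0.775 m from the base axis. Payload 5.5 kg.
Tool frame: the origin (TCP) lies on the centre line of the jaws, within the pads' length; the fingertips stand 17 mm ahead of it and the grasp point (between the pads) lies 2 mm behind it (robot.tips_ahead is the distance from the TCP to the fingertips, in m); z points along the fingers, y is the direction in which the jaws open and shut (so a half turn about z gives the same grasp; the last joint's range is limited). The gripper opens to 85 mm and grips with 20 to 120 N. Pads are 22 mm wide; open, the fingers measure 114 mm over their backs; the gripper's body (76 mm by 85 mm) begins 54 mm behind the grasp point. The pads swing forward as they close: fully open they stand 13 mm farther back than shut.
Start: joints at [-78.478, 5.22, 70.514, -0, 104.267, -3.249], TCP at [0.153, -0.58, 0.248] pointing down, gripper open.
Joint ranges: [-164.24, 164.24], [-49.07, 125.15], [9.68, 141.18], [-86.29, 266.29], [3.28, 154.24], [-151.56, 151.56]. Speed limits (degrees/s): [147.25, 147.25, 172.46, 180, 180, 180].

### API

Orientations are given as a 3x3 rotation matrix whose columns are the frame's x, y, z axes.
In Python, from workcell import robot gives the robot as it stands. Calls block until the motion is done:
- robot.goto(position, orientation): joint-space move of the TCP to a pose.
- robot.move_linear(position, max_speed=0.15, rotation=None, force_limit=None): straight line of the TCP; rotation=None keeps the orientation; max_speed is the mean speed in m/s. With force_limit (N) it stops when the force on the tool has changed by that much, and returns True; else False.
- robot.set_joints(angles): joint-space move.
- robot.move_gripper(opening, effort=None): finger opening in m; effort is the grip in N (None keeps the last); returns when the fingers have stopped.
- robot.hold(seconds).
- robot.solve_ik(position, orientation): joint angles nearest the present ones, or None.
- robot.get_image(name): name is "scene" or "top" or "wrist"; returns (picture, depth): 400x640x3 uint8, red, green, blue; 400x640 float32, m along the optical axis (not along the pixel's ray), 0 where there is no reading.
- robot.get_calibration(name): a dict with "mtx" (3x3 intrinsics, pixels), "position" and "rotation" of the camera in the world. Camera axes: x right, y up, looking along -z (the intrinsics and any distortion apply to the point x, -y, -z); pixel columns grow to the right and rows downward; lengths in m; the calibration is good to about 2 mm. The wrist camera is an equidistant fisheye: a pixel r from the principal point sees the ray r / f radians off the axis. A picture is of the moment at which its call begins: read the wrist's pose just before it. get_calibration takes no time and is no camera call; for the wrist camera it gives the pose at the moment of the call.
A pose or a line that the arm cannot do raises robot.PlanningError and nothing moves.
- robot.hand_in(): hands the job in, once; it reports no verdict.
Readings, each from a call of its own:
- robot.current_t(): time.
- robot.current_qpos(): joint angles.
- robot.current_joint_vel(): joint speeds.
- robot.current_tau(): joint torques, N m.
- robot.current_ee_pos(): TCP position.
- robot.current_orientation(): TCP orientation.
- robot.current_wrist_force(): force on the tool from outside, world axes, zero at the start.
- robot.current_ft_torque(): the same for the moment, N m.
- robot.current_grip_width(): finger opening in m.
Only numpy, scipy, OpenCV 4.12 (cv2) and the standard library are available. Lean on these libraries where they do the work, as an engineer would, in place of code of your own. Each camera call takes 0.05 s, during which the arm holds its last target.

### The job

Take the wooden block out from between the jaws of the scissor clamp and put it in the tray, then stand all the tiles on their short edges on the clamp's wooden base between its open jaws, face to face in one row that ends at the steel plate jaw. Squeeze the clamp's two handles together until the ratchet by itself, with your hand off, keeps the row pressed tight, and leave it so for a good three seconds; then press the moving handle down, sideways out of the ratchet's teeth, so that the clamp springs wide open again. Leave the tiles standing upright in one close row at the plate, and the block lying or standing in the tray; leave everything else alone.

Things in the scene. Friction and masses are not known exactly. Their poses are not given: they have to be found in the camera images.
- stand: steel scissor clamp lying level, fixed. Origin on its vertical pivot at table height, z up; jaws reach to +y, handles to -y. Wooden base x -57 to +47, y -40 to +165, top 8 mm up; a fence 26 mm high along its end (y 157 to 165). Fixed handle: a bar x -24 to -14, y -30 to -100, top 44 mm up. Toothed ratchet bar (y -87 to -101, top 50 mm up) from its end towards +x, over the moving handle's tail
- bay (a point): the fixed jaw: an upright steel plate 50 mm wide, 62 mm high, 8 mm thick. This point is the middle of the foot of its face, on the wooden base's top; axes as the clamp's: x points into the plate, so tiles go at negative x; z up. Its arm, behind it and towards the pivot, is no higher than 26 mm above the table
- nose (a point): the moving jaw's round rubber nose, radius 8 mm, 20 to 60 mm above the table; this point is its centre, 35 mm up. When open its surface is 76 mm from the plate and it lies at x = -54, y = +110 of the clamp; the steel arm behind it reaches x = -85 and is 28 to 42 mm above the table
- grip (a point): point between the two handles where to squeeze them: on the clamp's x = 0, y = -70, 36 mm above the table. Here the outside of the fixed handle is at x = -24 and that of the moving handle at x = +35 when open (59 mm over both), about +8 to +20 when latched. Squeezing takes 10 to 25 N
- thumb (a point): where to press the moving handle down: middle of its top, 70 mm from the pivot, moving with it. The handle is a bar 10 mm wide, from 15 to 85 mm from the pivot; its top is 54 mm above the table (10 mm above the fixed handle's), its underside 34 mm
- clamp (a joint): swing of the moving half, rad: 0 wide open (a spring returns it, 4 to 6 N at the handle), growing as it closes, at most 0.45. Closing clicks past teeth and then holds at about 0.14, 0.19, 0.24, 0.29, 0.34 or 0.39, not going back past a tooth. The nose meets three tiles at about 0.32, four at 0.21; squeeze on until it is pressed nearly home, so that the last click still holds pressure
- handle (a joint): downward (sideways) bend of the moving handle, rad: 0 at rest to 0.1 (5.5 mm at point thumb, about 6 N there). Beyond about 0.035 the ratchet is free and the clamp swings open in half a second or so, the polished handle sliding out (+x of the clamp) under the pressing finger, which may help by moving that way. Let go, it springs up
- pad (a joint): how far the rubber nose is pressed in against its spring, m: 0 free to 0.008 fully in (1 N per mm)
- tile1_c (a point): a plain white fired clay tile, 90 x 60 x 13 mm, 0.14 kg, lying flat on the table at the start; this point is its centre, x along its 90 mm length, y along its 60 mm width, z through its thickness. Some of the four tiles may be absent
- tile2_c (a point): a plain white fired clay tile, 90 x 60 x 13 mm, 0.14 kg, lying flat on the table at the start; this point is its centre, x along its 90 mm length, y along its 60 mm width, z through its thickness. Some of the four tiles may be absent
- tile3_c (a point): a plain white fired clay tile, 90 x 60 x 13 mm, 0.14 kg, lying flat on the table at the start; this point is its centre, x along its 90 mm length, y along its 60 mm width, z through its thickness. Some of the four tiles may be absent
- tile4_c (a point): a plain white fired clay tile, 90 x 60 x 13 mm, 0.14 kg, lying flat on the table at the start; this point is its centre, x along its 90 mm length, y along its 60 mm width, z through its thickness. Some of the four tiles may be absent
- block_c (a point): a wooden spacer block 30 (x) x 60 (y) x 50 (z) mm, 0.07 kg, standing between the clamp's jaws at the start; this point is its centre
- tray: shallow red plastic tray 160 (x) x 120 (y) mm, rim 18 mm high, floor 4 to 5 mm thick, fixed; origin at the centre of its underside
- bowl: white bowl, 140 mm across, 60 mm high, beyond the tiles, not part of the job: leave it alone
- sponge: blue sponge, 80 x 55 x 28 mm, not part of the job: leave it alone
- brush: brush, lying flat, not part of the job: leave it alone
- jar: clear jar, 64 mm across, 85 mm high, not part of the job: leave it alone
- mug: terracotta mug, 76 mm across, 85 mm high, not part of the job: leave it alone
- rib: flat wooden potter's rib 70 x 22 x 6 mm lying among the tiles, not part of the job
Things that resemble listed ones, but are neither listed nor needed, are in the scene too. There is more than one size of the tray; the one meant has the size given above. What is shaped like the part that bears tile3_c but orange is not meant.

How it is judged:
By the outcome, as a careful person would: the job done as asked, in the order asked, and still so for the second after the job is handed in, with the robot touching nothing.
Of tile1, tile2, tile3, tile4 only 3 to 4 are there at a start; the rules pass over those that are not, and their reading is None.
At some moment in a run one of block, tile1, tile2, tile3, tile4 may be knocked a few centimetres aside while the robot is not near it.
It also fails if it takes over 210 s, if anything falls off the work surface, if the arm or the gripper's body presses on something with over 40 N, if the wrist force passes 120 N, or if a joint passes its speed limit or range.

## Working session

There is one attempt and no reset: what is moved stays moved. The work goes in short steps, each a Python script; the robot and the scene stay as the last script left them, time stands still between calls to the robot, and variables do not carry over. Pictures are saved under pics/ and viewed, and the job is handed in when it is done.

```bash
ls; mkdir -p pics
cat > h.py <<'E'
import numpy as np, cv2
from workcell import robot
def snap(name):
    cal=robot.get_calibration(name); im,d=robot.get_image(name); return im,d,cal
def save(im,fn): cv2.imwrite('pics/'+fn,cv2.cvtColor(im,cv2.COLOR_RGB2BGR))
def ray(cal,u,v,fish=False):
    K=np.array(cal['mtx']); x=(u-K[0,2])/K[0,0]; y=(v-K[1,2])/K[1,1]
    if fish:
        r=np.hypot(x,y); s=np.sin(r)/r if r>1e-9 else 1; d=np.array([x*s,-y*s,-np.cos(r)])
    else: d=np.array([x,-y,-1.])
    return np.array(cal['position']), np.array(cal['rotation'])@d
def onplane(cal,u,v,z,fish=False):
    o,d=ray(cal,u,v,fish); return o+d*(z-o[2])/d[2]
def cloud(d,cal):
    K=np.array(cal['mtx']); v,u=np.mgrid[:d.shape[0],:d.shape[1]]
    P=np.stack([(u-K[0,2])/K[0,0]*d,-(v-K[1,2])/K[1,1]*d,-d],-1)
    return P@np.array(cal['rotation']).T+np.array(cal['position'])
def proj(cal,p):
    K=np.array(cal['mtx']); q=np.array(cal['rotation']).T@(np.array(p)-np.array(cal['position']))
    return K[0,0]*q[0]/-q[2]+K[0,2], K[1,1]*(-q[1])/-q[2]+K[1,2]
E
python3 - <<'E'
from h import *
for n in('scene','top','wrist'):
    im,d,c=snap(n); save(im,n+'0.png'); print(n,c); np.savez('/tmp/'+n+'0.npz',im=im,d=d)
print(robot.current_t(),robot.current_ee_pos(),robot.tips_ahead)
E
```

```text
pics
scene {'mtx': array([[402.41094848,   0.        , 314.05604643],
       [  0.        , 402.41094848, 193.01902983],
       [  0.        ,   0.        ,   1.        ]]), 'position': array([1.41119761, 0.30692247, 0.66288195]), 'rotation': array([[-0.24107272, -0.51289095,  0.82390947],
       [ 0.97037216, -0.11322964,  0.21344068],
       [-0.01618082,  0.85095353,  0.52499168]])}
top {'mtx': array([[392.84918152,   0.        , 319.06807778],
       [  0.        , 392.84918152, 198.024868  ],
       [  0.        ,   0.        ,   1.        ]]), 'position': array([0.37365156, 0.06454184, 0.94000078]), 'rotation': array([[ 4.80773739e-03,  9.88542101e-01, -1.50868821e-01],
       [-9.99583588e-01,  4.58111890e-04, -2.88520350e-02],
       [-2.84523365e-02,  1.50944711e-01,  9.88132663e-01]])}
wrist {'mtx': array([[309.70691629,   0.        , 318.67445424],
       [  0.        , 309.70691629, 198.38629504],
       [  0.        ,   0.        ,   1.        ]]), 'position': array([ 0.23449548, -0.55869607,  0.37261211]), 'rotation': array([[ 0.25469204,  0.91345486,  0.31738333],
       [-0.96701658,  0.24170239,  0.08036716],
       [-0.00330054, -0.32738382,  0.94488568]])}
0.15 [ 0.15291031 -0.57998416  0.24739949] 0.017
```

View pics/scene0.png

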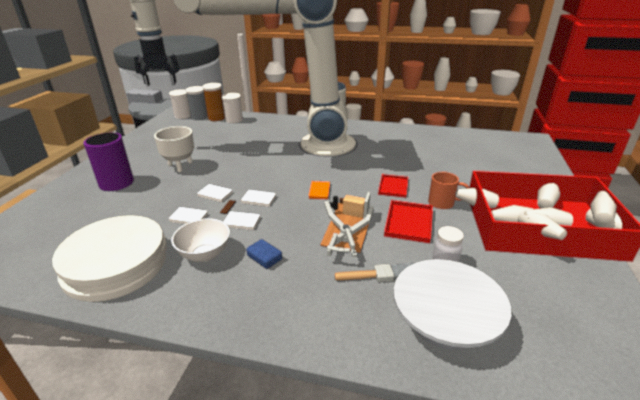

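View pics/top0.png

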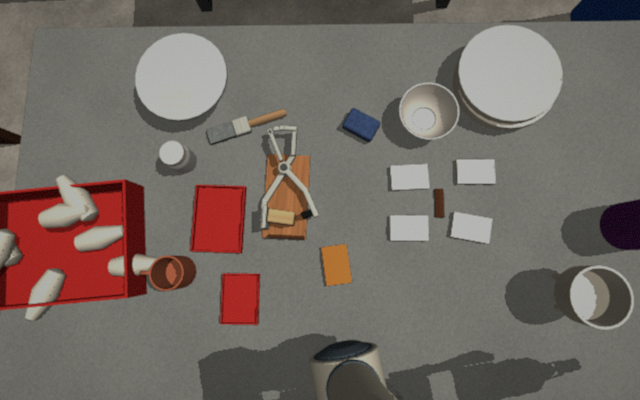

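View pics/wrist0.png

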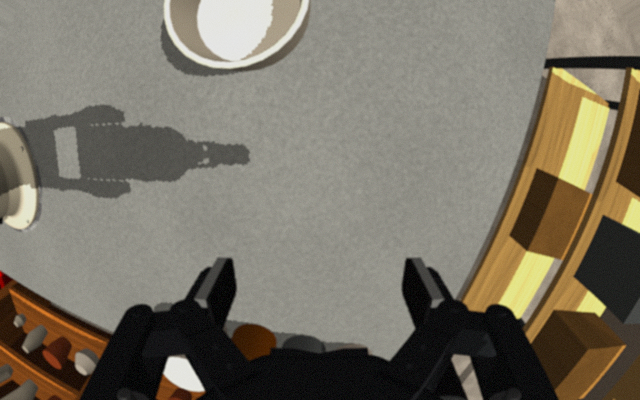

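Top view: four white tiles at (409,177), (475,171), (409,228) and (471,227), with an orange decoy at (336,265). Red candidates for the tray are (218,218), the smaller (240,298) and the big box at (70,245). The clamp pivot is at (284,168), the block at (281,217) and the nose at (306,214). Next I'll measure their sizes and look at a close crop.

Run:
```python
from h import *
z=np.load('/tmp/top0.npz'); im,d=z['im'],z['d']; cal=robot.get_calibration('top'); P=cloud(d,cal)
cr=cv2.resize(im[110:340,160:400],None,fx=3.3,fy=2.6*3.3/2.6,interpolation=cv2.INTER_CUBIC)
save(cv2.resize(im[110:250,220:340],None,fx=5,fy=4.2,interpolation=cv2.INTER_CUBIC),'crop_clamp.png')
hsv=cv2.cvtColor(im,cv2.COLOR_RGB2HSV); H,S,V=[hsv[...,i].astype(int) for i in range(3)]
def rects(mask,zp,roi,amin=200):
    m=np.zeros(mask.shape,np.uint8); y0,y1,x0,x1=roi; m[y0:y1,x0:x1]=mask[y0:y1,x0:x1]*255
    for c in cv2.findContours(m,cv2.RETR_EXTERNAL,cv2.CHAIN_APPROX_NONE)[0]:
        if cv2.contourArea(c)<amin: continue
        pts=np.array([onplane(cal,u,v,zp)[:2] for u,v in c[:,0]],np.float32)
        (cx,cy),(w,h),a=cv2.minAreaRect(pts); mm=np.zeros_like(m); cv2.drawContours(mm,[c],-1,255,-1)
        px=c[:,0].mean(0); zz=P[...,2][(mm>0)&(d>0)]
        print('px',px.round(),'ctr %.4f %.4f size %.1f x %.1f ang %.1f z %.4f'%(cx,cy,w*1e3,h*1e3,a,np.median(zz)))
print('white');rects((S<40)&(V>190),.013,(140,260,370,520))
print('orange');rects((S>150)&(H>5)&(H<22)&(V>150),.013,(235,300,310,370))
print('red');rects((S>150)&((H<6)|(H>174)),.018,(170,340,185,262))
tb=P[300:320,280:310,2]; print('table z',np.median(tb))
```

```text
white
orange
px [336. 265.] ctr 0.3592 0.0512 size 87.8 x 57.5 ang 8.3 z 0.0134
red
px [240. 299.] ctr 0.2814 0.2732 size 86.6 x 113.0 ang 89.5 z 0.0037
px [218. 218.] ctr 0.4663 0.3312 size 122.1 x 158.7 ang 88.2 z 0.0050
table z 0.0005807792267488732
```

View pics/crop_clamp.png

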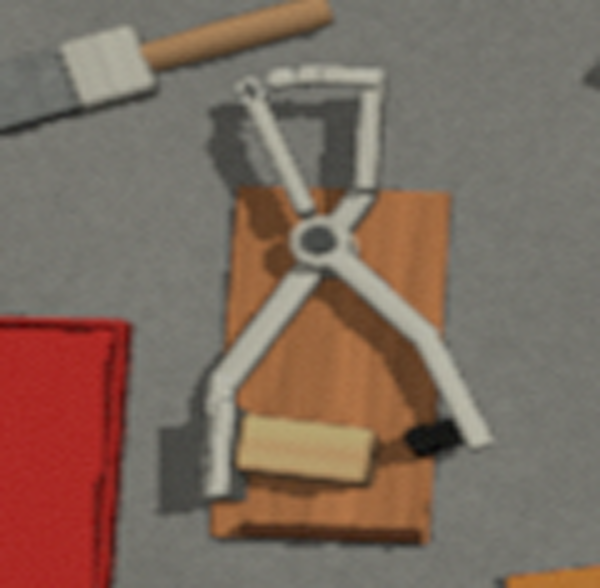

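The (218,218) tray measures 159 x 122 mm, which matches; the (240,299) one is only 113 x 87. The crop shows the plate jaw at image left (clamp +x ≈ world +y), the block with its long side along clamp x, and the black nose at right. Next: tiles, block and clamp pose.

Run:
```python
from h import *
z=np.load('/tmp/top0.npz'); im,d=z['im'],z['d']; cal=robot.get_calibration('top'); P=cloud(d,cal)
hsv=cv2.cvtColor(im,cv2.COLOR_RGB2HSV); H,S,V=[hsv[...,i].astype(int) for i in range(3)]
for p in [(409,177),(439,203),(281,217),(284,168),(284,190),(302,170),(450,250),(268,210)]: print(p,im[p[1],p[0]],hsv[p[1],p[0]],P[p[1],p[0]].round(4))
def rects(mask,zp,roi,amin=200):
    m=np.zeros(mask.shape,np.uint8); y0,y1,x0,x1=roi; m[y0:y1,x0:x1]=mask[y0:y1,x0:x1]*255
    for c in cv2.findContours(m,cv2.RETR_EXTERNAL,cv2.CHAIN_APPROX_NONE)[0]:
        if cv2.contourArea(c)<amin: continue
        pts=np.array([onplane(cal,u,v,zp)[:2] for u,v in c[:,0]],np.float32)
        (cx,cy),(w,h),a=cv2.minAreaRect(pts); mm=np.zeros_like(m); cv2.drawContours(mm,[c],-1,255,-1)
        px=c[:,0].mean(0); zz=P[...,2][(mm>0)&(d>0)]
        print('px',px.round(),'ctr %.4f %.4f size %.1f x %.1f ang %.1f z %.4f'%(cx,cy,w*1e3,h*1e3,a,np.median(zz)))
print('white');rects((V>165)&(S<60),.013,(140,260,370,520))
print('rib');rects((S>100)&(V<150),.006,(180,225,425,450),50)
print('block by depth');rects((P[...,2]>.050)&(P[...,2]<.0635)&(S>50),.058,(195,240,255,300),80)
m=(S>100)&(H<20)&(H>4)
# base edges: left/right boundaries per row
for v in range(156,242,6):
    us=np.where(m[v,255:320])[0]+255
    if len(us): 
        a,b=us[0]-.5,us[-1]+.5; print(v,us[0],us[-1],onplane(cal,a,v,.008)[:2].round(4),onplane(cal,b,v,.008)[:2].round(4))
for u in range(266,312,5):
    vs=np.where(m[140:250,u])[0]+140; print(u,vs[0],vs[-1],onplane(cal,u,vs[0]-.5,.008)[:2].round(4),onplane(cal,u,vs[-1]+.5,.026)[:2].round(4))
# heights
q=(P[...,2]>.045)&(P[...,2]<.09); 
np.set_printoptions(linewidth=250)
print((P[120:240:2,258:322:2,2]*1000).astype(int))
```

```text
(409, 177) [182 182 180] [ 30   3 182] [ 0.5658 -0.123   0.0147]
(439, 203) [73 45 28] [ 11 157  73] [ 0.5046 -0.1942  0.0049]
(281, 217) [179 145 101] [ 17 111 179] [0.4647 0.176  0.0599]
(284, 168) [72 75 71] [53 14 75] [0.5809 0.1729 0.0465]
(284, 190) [151  99  61] [ 13 152 151] [0.5353 0.1764 0.0091]
(302, 170) [156 103  63] [ 13 152 156] [0.585  0.1337 0.0071]
(450, 250) [117 117 109] [ 30  17 117] [ 3.937e-01 -2.167e-01 -2.000e-04]
(268, 210) [121 101  73] [ 18 101 121] [0.4819 0.2076 0.0489]
white
px [409. 228.] ctr 0.4454 -0.1199 size 54.0 x 85.6 ang 0.1 z 0.0135
px [471. 227.] ctr 0.4469 -0.2643 size 86.9 x 57.0 ang 79.4 z 0.0135
px [410. 176.] ctr 0.5678 -0.1243 size 56.9 x 86.6 ang 3.0 z 0.0136
px [476. 171.] ctr 0.5807 -0.2820 size 86.6 x 53.7 ang 90.0 z 0.0135
rib
px [439. 202.] ctr 0.5058 -0.1939 size 18.9 x 65.5 ang 87.7 z 0.0064
block by depth
px [280. 217.] ctr 0.4655 0.1779 size 62.5 x 30.1 ang 82.0 z 0.0583
156 267 309 [0.6201 0.2211] [0.6198 0.1156]
162 267 309 [0.605  0.2207] [0.6047 0.1155]
168 266 309 [0.59   0.2228] [0.5898 0.1154]
174 266 308 [0.575  0.2224]
[... 285 characters left out ...]
268 302 [0.4724 0.215 ] [0.4725 0.1311]
222 269 306 [0.458  0.2123] [0.4582 0.1214]
228 269 305 [0.4437 0.2119] [0.4439 0.1237]
234 262 305 [0.4294 0.2283] [0.4297 0.1235]
266 167 237 [0.5937 0.2217] [0.4202 0.2144]
271 154 237 [0.6263 0.2102] [0.4202 0.2027]
276 155 237 [0.6238 0.1978] [0.4203 0.191 ]
281 181 237 [0.5589 0.1843] [0.4203 0.1793]
286 155 238 [0.6237 0.1733] [0.418  0.1676]
291 164 238 [0.6011 0.1606] [0.4181 0.156 ]
296 155 238 [0.6236 0.1487] [0.4181 0.1444]
301 156 238 [0.6211 0.1364] [0.4181 0.1327]
306 156 224 [0.6211 0.1242] [0.4507 0.1214]Traceback (most recent call last):
  File "<stdin>", line 23, in <module>
IndexError: index 0 is out of bounds for axis 0 with size 0
```

```bash
cat >> h.py <<'E'
def Rjaw(jaw, z):
    "tool rotation with z axis along z, y axis nearest jaw"
    z=np.array(z,float); z/=np.linalg.norm(z); y=np.array(jaw,float); y-=z*(y@z); y/=np.linalg.norm(y)
    return np.column_stack([np.cross(y,z),y,z])
E
python3 - <<'E'
from h import *
R=np.array(robot.current_orientation()); p=np.array(robot.current_ee_pos()); c=robot.get_calibration('wrist')
print(R.round(3)); print((R.T@(c['position']-p)).round(4)); print((R.T@c['rotation']).round(3))
from itertools import product
dn=[0,0,-1]
def t(n,pos,R):
    q=robot.solve_ik(pos,R); print(n,None if q is None else np.round(q,0))
for s in (1,-1):
  t('look',[.50,.17,.30],Rjaw([0,s,0],dn)); t('look2',[.42,.17,.30],Rjaw([0,s,0],dn))
  t('blk',[.465,.178,.047],Rjaw([s,0,0],dn))
  t('hand',[.65,.17,.04],Rjaw([0,s,0],dn))
  for x,y in [(.445,-.12),(.568,-.124),(.447,-.264),(.581,-.282)]:
    for d in(1,-1): t(('tile',x,y,d,s),[x,y,.02],Rjaw([s,0,0],[0,d,-1]))
  for d in(1,-1):
    for y in(.19,.15): t(('place',d,s,y),[.47,y,.07],Rjaw([s,0,0],[0,d,-1]))
E
```

```text
[[ 0.967  0.255 -0.   ]
 [ 0.255 -0.967  0.002]
 [ 0.    -0.002 -1.   ]]
[ 0.0843  0.     -0.1253]
[[-0.     0.945  0.327]
 [ 1.    -0.     0.002]
 [ 0.002  0.327 -0.945]]
look [ 15.  -5.  75.  -0. 110. -75.]
look2 [ 18. -16.  85.  -0. 111. -72.]
blk [ 17.  -7. 104.  -0.  84.  17.]
hand [ 12.  19.  76.  -0.  85. -78.]
('tile', 0.445, -0.12, 1, 1) [-42.  11.  99.  33. 102. -44.]
('tile', 0.445, -0.12, -1, 1) [  9.  -6. 115. -45.  83.  21.]
('tile', 0.568, -0.124, 1, 1) [-35.  25.  81.  36. 101. -36.]
('tile', 0.568, -0.124, -1, 1) [  7.  12.  97. -45.  82.  18.]
('tile', 0.447, -0.264, 1, 1) [-51.  24.  82.  28. 109. -50.]
('tile', 0.447, -0.264, -1, 1) [ -9.  -7. 117. -48.  70.   8.]
('tile', 0.581, -0.282, 1, 1) [-44.  40.  60.  33. 111. -40.]
('tile', 0.581, -0.282, -1, 1) [ -9.  13.  96. -48.  71.   8.]
('place', 1, 1, 0.19) [ -9.  -8. 111.  44.  86. -16.]
('place', 1, 1, 0.15) [-14.  -7. 111.  43.  90. -19.]
('place', -1, 1, 0.19) [ 39.  16.  86. -35. 106.  37.]
('place', -1, 1, 0.15) [ 36.  13.  91. -36. 104.  35.]
look [ 15.  -5.  75.  -0. 110. 105.]
look2 [ 18. -16.  85.  -0. 111. 108.]
blk None
hand [ 12.  19.  76.  -0.  85. 102.]
('tile', 0.445, -0.12, 1, -1) [-42.  11.  99.  33. 102. 136.]
('tile', 0.445, -0.12, -1, -1) None
('tile', 0.568, -0.124, 1, -1) [-35.  25.  81.  36. 101. 144.]
('tile', 0.568, -0.124, -1, -1) None
('tile', 0.447, -0.264, 1, -1) [-51.  24.  82.  28. 109. 130.]
('tile', 0.447, -0.264, -1, -1) None
('tile', 0.581, -0.282, 1, -1) [-44.  40.  60.  33. 111. 140.]
('tile', 0.581, -0.282, -1, -1) None
('place', 1, -1, 0.19) None
('place', 1, -1, 0.15) None
('place', -1, -1, 0.19) [  39.   16.   86.  -35.  106. -143.]
('place', -1, -1, 0.15) [  36.   13.   91.  -36.  104. -145.]
```

Run:
```python
from h import *
robot.goto([.50,.175,.27],Rjaw([0,1,0],[0,0,-1]))
im,d,c=snap('wrist'); save(im,'w1.png'); np.savez('/tmp/w1.npz',im=im,d=d,**c)
print(robot.current_t(),c['position'])
```

```text
3.125 [0.41519634 0.17436826 0.39529143]
```

View pics/w1.png

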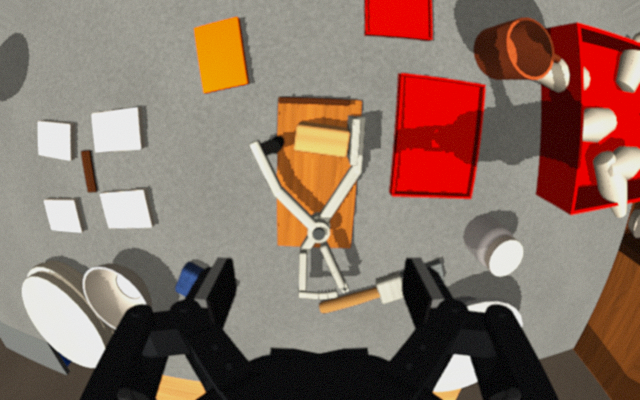

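Run:
```python
from h import *
f=np.load('/tmp/w1.npz'); im=f['im']; cal={k:f[k] for k in('mtx','position','rotation')}
save(cv2.resize(im[80:310,240:400],None,fx=4.5,fy=2.6,interpolation=cv2.INTER_CUBIC) if 0 else cv2.resize(im[85:305,250:380],None,fx=2.7*1.7,fy=2.7,interpolation=cv2.INTER_CUBIC),'crop_w1.png')
hsv=cv2.cvtColor(im,cv2.COLOR_RGB2HSV); H,S,V=[hsv[...,i].astype(int) for i in range(3)]
m=((S>110)&(H<20)&(H>4)).astype(np.uint8); m[:,:270]=0;m[:,372:]=0;m[:90]=0;m[255:]=0
g=lambda u,v,z: onplane(cal,u,v,z,True)[:2]
L=[];Rr=[];B=[];F=[]
for v in range(112,242,3):
    us=np.where(m[v])[0]
    if len(us)==0: continue
    L.append((v,us[0],*g(us[0]-.5,v,.008))); Rr.append((v,us[-1],*g(us[-1]+.5,v,.008)))
for u in range(280,352,3):
    vs=np.where(m[:,u])[0]; B.append((u,vs[-1],*g(u,vs[-1]+.5,.008))); F.append((u,vs[0],*g(u,vs[0]-.5,.034)),)
for n,A in(('L',L),('R',Rr),('B',B),('F',F)):
    A=np.array(A); print(n); print(A.round(4)[::3])
print('pivot',g(319,233,.046))
```

```text
L
[[1.120e+02 2.780e+02 4.360e-01 1.237e-01]
 [1.210e+02 2.770e+02 4.473e-01 1.222e-01]
 [1.300e+02 2.770e+02 4.587e-01 1.219e-01]
 [1.390e+02 2.820e+02 4.704e-01 1.279e-01]
 [1.480e+02 2.800e+02 4.819e-01 1.251e-01]
 [1.570e+02 2.780e+02 4.936e-01 1.221e-01]
 [1.660e+02 2.770e+02 5.054e-01 1.204e-01]
 [1.750e+02 2.760e+02 5.174e-01 1.186e-01]
 [1.840e+02 2.800e+02 5.297e-01 1.234e-01]
 [1.930e+02 2.880e+02 5.421e-01 1.335e-01]
 [2.020e+02 2.770e+02 5.547e-01 1.183e-01]
 [2.110e+02 2.770e+02 5.677e-01 1.176e-01]
 [2.200e+02 2.770e+02 5.809e-01 1.170e-01]
 [2.290e+02 2.770e+02 5.945e-01 1.162e-01]
 [2.380e+02 2.770e+02 6.084e-01 1.155e-01]]
R
[[1.120e+02 3.610e+02 4.361e-01 2.281e-01]
 [1.210e+02 3.470e+02 4.478e-01 2.108e-01]
 [1.300e+02 3.480e+02 4.592e-01 2.122e-01]
 [1.390e+02 3.490e+02 4.706e-01 2.137e-01]
 [1.480e+02 3.480e+02 4.822e-01 2.126e-01]
 [1.570e+02 3.470e+02 4.939e-01 2.116e-01]
 [1.660e+02 3.500e+02 5.057e-01 2.157e-01]
 [1.750e+02 3.440e+02 5.178e-01 2.082e-01]
 [1.840e+02 3.560e+02 5.299e-01 2.243e-01]
 [1.930e+02 3.550e+02 5.423e-01 2.234e-01]
 [2.020e+02 3.540e+0
[... 219 characters left out ...]
 6.203e-01 1.198e-01]
 [2.890e+02 2.450e+02 6.202e-01 1.326e-01]
 [2.980e+02 2.460e+02 6.217e-01 1.453e-01]
 [3.070e+02 2.120e+02 5.698e-01 1.589e-01]
 [3.160e+02 2.470e+02 6.232e-01 1.708e-01]
 [3.250e+02 2.040e+02 5.584e-01 1.831e-01]
 [3.340e+02 2.470e+02 6.234e-01 1.962e-01]
 [3.430e+02 2.470e+02 6.235e-01 2.090e-01]]
F
[[2.800e+02 9.700e+01 4.165e-01 1.304e-01]
 [2.890e+02 9.700e+01 4.167e-01 1.408e-01]
 [2.980e+02 9.800e+01 4.181e-01 1.511e-01]
 [3.070e+02 9.800e+01 4.182e-01 1.615e-01]
 [3.160e+02 9.800e+01 4.183e-01 1.718e-01]
 [3.250e+02 9.800e+01 4.183e-01 1.821e-01]
 [3.340e+02 9.900e+01 4.194e-01 1.925e-01]
 [3.430e+02 9.900e+01 4.193e-01 2.028e-01]]
pivot [0.58226716 0.17498545]
```

View pics/crop_w1.png

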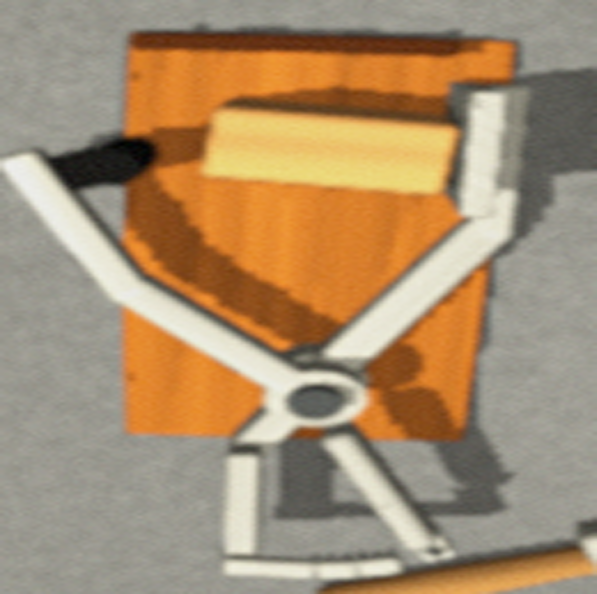

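```bash
cat >> h.py <<'E'
PHI=np.deg2rad(2.5); PIV=np.array([.5825,.1746])
XC=np.array([np.sin(PHI),np.cos(PHI),0]); YC=np.array([-np.cos(PHI),np.sin(PHI),0])
def cw(x,y,z): # clamp mm -> world m
    return np.array([PIV[0],PIV[1],0])+XC*x/1e3+YC*y/1e3+np.array([0,0,z/1e3])
def wc(p):
    q=np.array([p[0]-PIV[0],p[1]-PIV[1],0]); return (np.array([q@XC,q@YC])*1e3).round(1)
E
python3 - <<'E'
from h import *
f=np.load('/tmp/w1.npz'); im=f['im']; cal={k:f[k] for k in('mtx','position','rotation')}
g=lambda u,v,z: onplane(cal,u,v,z,True)
cr=lambda a,b:(250+a/4.59-.5*0,85+b/2.7)
for n,(a,b),z in [('plate tl',(472,88),.07),('plate tr',(508,90),.07),('plate br',(500,215),.07),('plate bl',(462,212),.07),('nose tip',(155,152),.06),('blk tl',(215,108),.058),('blk tr',(460,125),.058),('blk br',(443,193),.058),('blk bl',(205,173),.058),('handle m tip',(435,555),.054),('fixed corner',(232,570),.05)]:
    u,v=cr(a,b); p=g(u,v,z); print(n,round(u,1),round(v,1),p.round(4),wc(p))
E
```

```text
plate tl 352.8 117.6 [0.4389 0.2105 0.07  ] [ 29.6 145.1]
plate tr 360.7 118.3 [0.4395 0.2188 0.07  ] [ 37.9 144.8]
plate br 358.9 164.6 [0.4897 0.2182 0.07  ] [39.5 94.7]
plate bl 350.7 163.5 [0.4885 0.2092 0.07  ] [30.5 95.4]
nose tip 283.8 141.3 [0.4655 0.1366 0.06  ] [-43.1 115.2]
blk tl 296.8 125.0 [0.448  0.1511 0.058 ] [-29.4 133.4]
blk tr 350.2 131.3 [0.4549 0.2092 0.058 ] [ 29. 129.]
blk br 346.5 156.5 [0.4832 0.2056 0.058 ] [ 26.7 100.6]
blk bl 294.7 149.1 [0.4747 0.1482 0.058 ] [-31.  106.5]
handle m tip 344.8 290.6 [0.6655 0.2097 0.054 ] [ 38.6 -81.4]
fixed corner 300.5 296.1 [0.6778 0.1494 0.05  ] [-21.  -96.3]
```

Clamp pose found: pivot (0.5825, 0.1746), turned 2.5°. Both the base ends and the plate face (x≈30, y 95 to 145) agree with it. The block top measures 30 x 58 mm, turned about 5°. Moving the block now.

Run:
```python
from h import *
a=np.deg2rad(5); jaw=-(YC*np.cos(a)+XC*np.sin(a)); R=Rjaw(jaw,[0,0,-1])
c=cw(-1.5,117,0); print(c)
robot.move_gripper(.060,30)
robot.goto([c[0],c[1],.16],R)
robot.move_linear([c[0],c[1],.047],.12,force_limit=8)
print(robot.current_ee_pos(),robot.current_wrist_force())
robot.move_gripper(.0,30); print('w',robot.current_grip_width())
robot.move_linear([c[0],c[1],.15],.12)
robot.move_linear([.466,.331,.15],.2)
print('stop',robot.move_linear([.466,.331,.042],.1,force_limit=5),robot.current_ee_pos())
robot.move_gripper(.060); robot.move_linear([.466,.331,.18],.2)
robot.goto([.47,.0,.30],Rjaw([1,0,0],[0,0,-1]))
im,d,c=snap('top'); save(im,'t2.png'); np.savez('/tmp/t2.npz',im=im,d=d); print(robot.current_t())
```

```text
[0.46554593 0.1782049  0.        ]
[0.46613145 0.17837113 0.04800318] [0.3619533  0.32398064 0.35683067]
w 0.02953517654087567
stop True [0.46507499 0.33034897 0.04372617]
12.0167
```

View pics/t2.png

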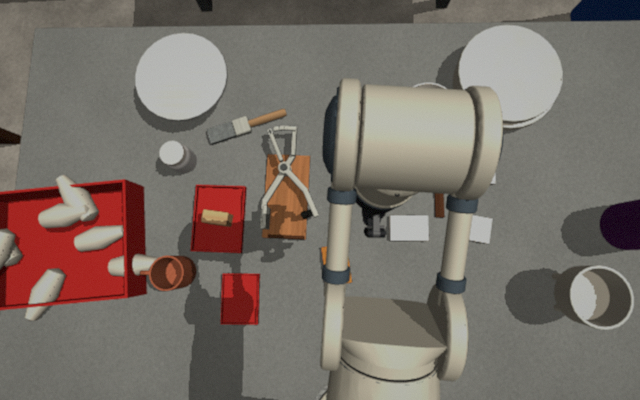

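The block is in the tray at pixel (215,217) and the clamp is empty. Next, a wrist view of the tiles.

```bash
cat >> h.py <<'E'
def tiles(im,cal,fish=True,zp=.013):
    hsv=cv2.cvtColor(im,cv2.COLOR_RGB2HSV); S,V=hsv[...,1].astype(int),hsv[...,2].astype(int)
    m=((V>150)&(S<45)).astype(np.uint8)*255; out=[]
    for c in cv2.findContours(m,cv2.RETR_EXTERNAL,cv2.CHAIN_APPROX_NONE)[0]:
        if cv2.contourArea(c)<300: continue
        pts=np.array([onplane(cal,u,v,zp,fish)[:2] for u,v in c[:,0].astype(float)],np.float32)
        (cx,cy),(w,h),a=cv2.minAreaRect(pts)
        if w<h: w,h,a=h,w,a+90
        a=(a+90)%180-90
        if 80<w*1e3<105 and 50<h*1e3<75: out.append((cx,cy,w*1e3,h*1e3,a)); 
    return out   # a: direction of long axis, deg from world x, mod 180
E
python3 - <<'E'
from h import *
robot.goto([.50,-.08,.30],Rjaw([1,0,0],[0,0,-1]))
im,d,c=snap('wrist'); save(im,'w3.png'); np.savez('/tmp/w3.npz',im=im,d=d,**c)
for t in tiles(im,c): print(np.round(t,4))
print(robot.current_t())
E
```

```text
[ 0.5755 -0.2818 91.856  52.3418 89.4231]
[ 0.4459 -0.264  92.699  62.5179 79.0519]
[  0.567   -0.1249  91.8487  62.6685 -87.0968]
[ 0.4441 -0.1196 91.854  61.4742 89.0006]
12.5
```

View pics/w3.png

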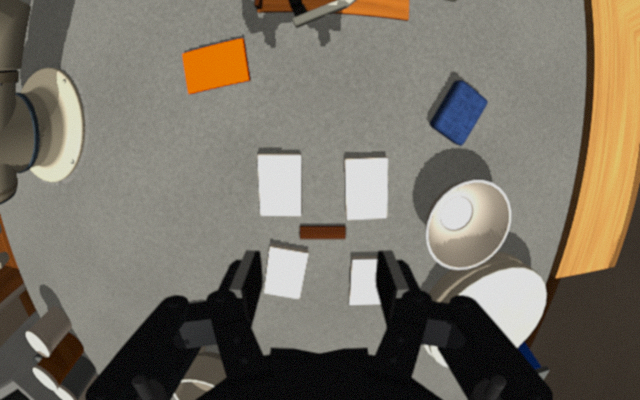

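The four tiles match the top view and none has moved. The fourth is partly hidden by the finger. Picking the near one at (0.4445, -0.1197) with a tilted grip.

```bash
cat >> h.py <<'E'
TILT=np.deg2rad(35); Z3=np.array([0,0,1.])
def pick(cx,cy,a,off=.014,op=.066):
    a=np.deg2rad(a); e=np.array([np.cos(a),np.sin(a),0]); e=e if e[1]>0 else -e
    w=np.array([e[1],-e[0],0]); z=-np.sin(TILT)*e-np.cos(TILT)*Z3; R=Rjaw(w,z)
    corner=lambda h: np.array([cx,cy,h])+e*off - R@np.array([.011,0,.017])
    robot.move_gripper(op,45)
    robot.goto(corner(.13),R); robot.move_linear(corner(.028),.12)
    hit=robot.move_linear(corner(-.012),.03,force_limit=4)
    p=np.array(robot.current_ee_pos()); print('touch',hit,'corner z',(p+R@np.array([.011,0,.017]))[2])
    robot.move_linear(p+[0,0,.0025],.03); robot.move_gripper(.0,45)
    p=np.array(robot.current_ee_pos()); w_=robot.current_grip_width()
    Rm=np.array(robot.current_orientation()); rel=Rm.T@(np.array([cx,cy,.0065])-p)
    robot.move_linear(p+[0,0,.06],.06); 
    print('width',w_,robot.current_grip_width(),'rel',rel.round(4),'F',np.round(robot.current_wrist_force(),2))
    np.save('/tmp/rel.npy',rel); return w_
def place_R(): return Rjaw(-YC,np.cos(TILT)*XC-np.sin(TILT)*Z3)
E
python3 - <<'E'
from h import *
pick(.4445,-.1198,89)
im,d,c=snap('top'); save(im,'t4.png')
im,d,c=snap('wrist'); save(im,'w4.png'); print(robot.current_t(),robot.current_ee_pos())
E
```

```text
touch True corner z -0.00729113793310842
width 0.058714582735996494 0.058280129258601654 rel [-0.0069 -0.0001  0.0159] F [ 0.41  0.17 -1.71]
17.2417 [ 0.44449917 -0.10504452  0.07502345]
```

View pics/w4.png

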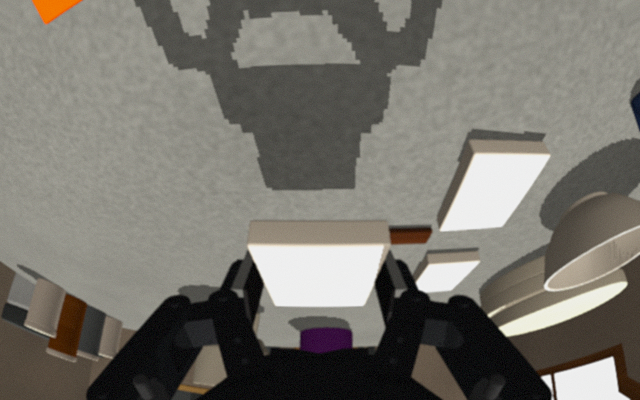

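The tile is held squarely between the fingers at (320,260), and the tool reads its weight. Placing it.

```bash
cat >> h.py <<'E'
def place(xt,yt=118,push=8):
    "xt: clamp x (mm) of tile centre while going down; then push towards plate up to `push` mm"
    R=place_R(); rel=np.load('/tmp/rel.npy'); tcp=lambda x,z: cw(x,yt,z)-R@rel
    p=np.array(robot.current_ee_pos()); robot.move_linear([p[0],p[1],.22],.2)
    robot.goto(tcp(xt,150),R)
    robot.move_linear(tcp(xt,62),.12)
    hit=robot.move_linear(tcp(xt,47),.025,force_limit=4)
    p=np.array(robot.current_ee_pos()); print('down',hit,'tile z mm',((p+R@rel)[2]*1e3).round(1),'F',np.round(robot.current_wrist_force(),1))
    hit=robot.move_linear(p+XC*push/1e3,.02,force_limit=4)
    p=np.array(robot.current_ee_pos()); print('push',hit,'tile at',wc(p+R@rel),'w',robot.current_grip_width(),'F',np.round(robot.current_wrist_force(),1))
    robot.move_linear(p-XC*.0005,.02)
    robot.move_gripper(.070,45)
    p=np.array(robot.current_ee_pos())
    robot.move_linear(p-R[:,2]*.09,.08); p=np.array(robot.current_ee_pos()); robot.move_linear([p[0],p[1]-.06,.24],.2)
def view(fn):
    p0=[.50,-.08,.30]; robot.goto(p0,Rjaw([1,0,0],[0,0,-1])); im,d,c=snap('wrist'); save(im,fn)
    for t in tiles(im,c): print(np.round(t,4))
    im2,_,_=snap('scene'); save(cv2.resize(im2[150:300,250:470],None,fx=3.5,fy=3.5,interpolation=cv2.INTER_CUBIC),'s_'+fn)
E
python3 - <<'E'
from h import *
for x in(20,-17):
  for z in(150,50): print(robot.solve_ik(cw(x,118,z)-place_R()@np.load('/tmp/rel.npy'),place_R()) is not None)
place(19)
view('w5.png'); print(robot.current_t())
E
```

```text
True
True
True
True
down True tile z mm 53.4 F [ 0.  -1.3  3.3]
push True tile at [ 22.6 117.3] w 0.05891937172388592 F [-0.7 -4.8  3.5]
[ 0.5801 -0.2815 92.0889 61.9732 89.286 ]
[ 0.4458 -0.2642 92.7512 62.9388 79.0153]
[  0.5677  -0.1247  91.7267  64.5949 -86.8319]
24.7333
```

View pics/s_w5.png

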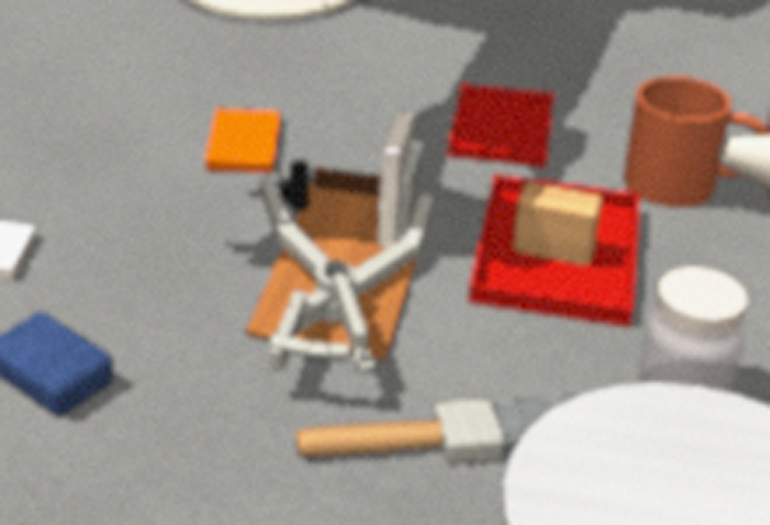

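View pics/w5.png

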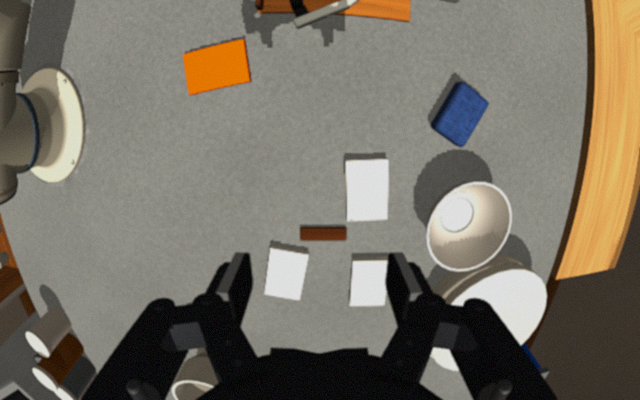

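Tile 1 stands upright at the plate (crop pixel (395,190)), with its centre measured at x=22.6. Second tile next: (0.5677, -0.1247).

Run:
```python
from h import *
w=pick(.5677,-.1247,-87)
if .054<w<.064:
    place(5.5); view('w6.png')
print(robot.current_t())
```

```text
touch True corner z -0.007254395396053836
width 0.058835582528506035 0.05839191374160204 rel [-0.0069 -0.      0.016 ] F [-0.5  -0.16 -0.83]
down True tile z mm 55.9 F [-0.5 -1.6  3.4]
push True tile at [  7.2 117.4] w 0.05879454972947306 F [ 0.9 -0.6  1.7]
[ 0.58   -0.2822 93.57   61.8162 89.387 ]
[ 0.4459 -0.2643 93.0373 63.1978 79.2124]
36.7333
```

View pics/s_w6.png

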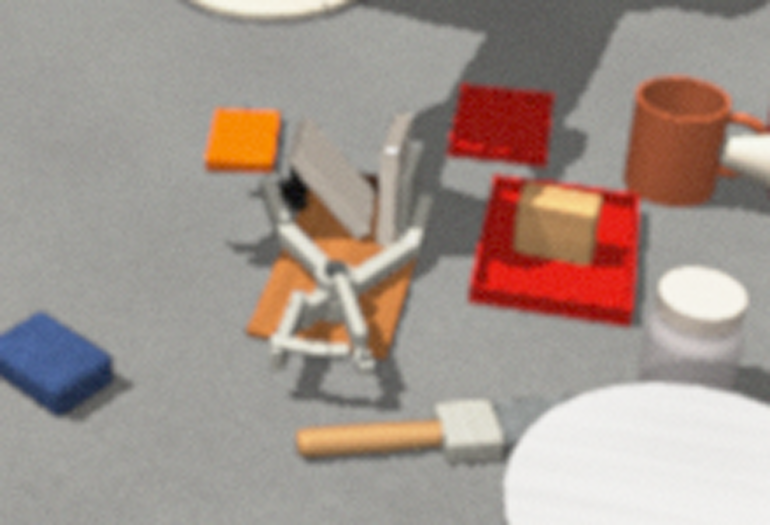

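View pics/w6.png

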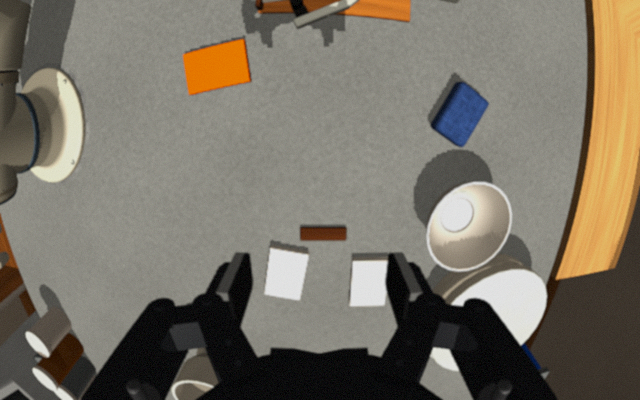

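Tile 2 did not stay up; it leans back from near tile 1 onto the nose (crop pixel (330,180)). I'll take a closer look to measure the lean before mending it.

Run:
```python
from h import *
robot.goto([.53,.13,.26],Rjaw([0,1,0],[0,0,-1]))
im,d,c=snap('wrist'); np.savez('/tmp/w7.npz',im=im,d=d,**c); print(robot.current_t(),c['position'])
save(cv2.resize(im[60:230,230:470],None,fx=3.3,fy=3.3,interpolation=cv2.INTER_CUBIC),'w7.png')
im,d,c=snap('top'); save(cv2.resize(im[150:250,220:340],None,fx=6,fy=6,interpolation=cv2.INTER_CUBIC),'t7.png')
```

```text
37.8583 [0.4450057  0.12938837 0.38501299]
```

View pics/w7.png

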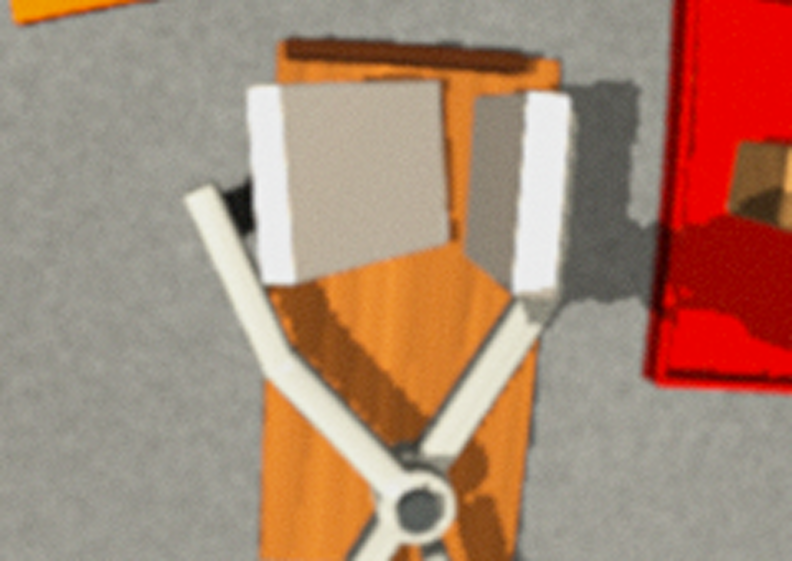

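View pics/t7.png

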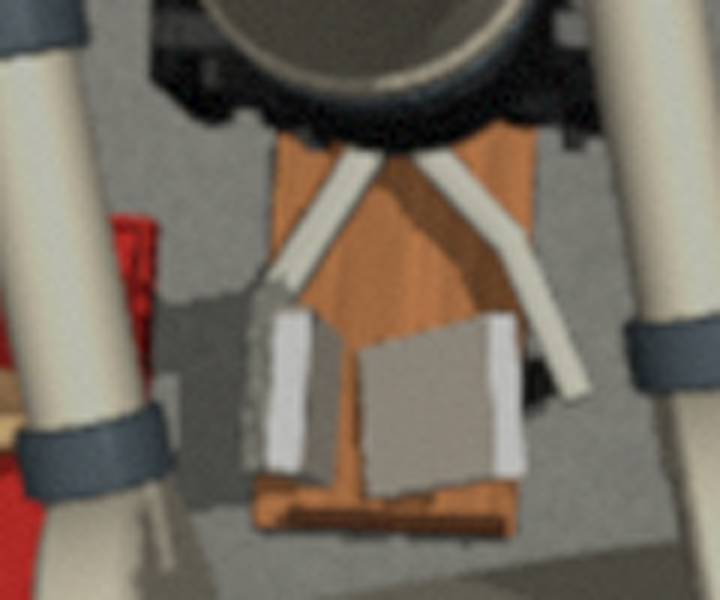

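Run:
```python
from h import *
from scipy.optimize import brentq
f=np.load('/tmp/w7.npz'); cal={k:f[k] for k in('mtx','position','rotation')}
g=lambda a,b,z:onplane(cal,230+a/3.3,60+b/3.3,z,True)
def foot(th,z0=8): z=(z0+13*np.sin(th))/1e3; return [wc(g(440,82,z)),wc(g(448,243,z))],z*1e3
def res(th):
    F,z=foot(th); Fm=(F[0]+F[1])/2; zt=z+90*np.cos(th)
    T=(wc(g(283,87,zt/1e3))+wc(g(297,283,zt/1e3)))/2
    return T[0]-(Fm[0]-90*np.sin(th))
for t in np.linspace(.2,1.1,7): print(t.round(2),res(t))
th=brentq(res,.2,1.2); F,z=foot(th); zt=z+90*np.cos(th); print('th',np.degrees(th),'foot',F,z,'top',wc(g(283,87,zt/1e3)),wc(g(297,283,zt/1e3)),zt)
zb=zt-13*np.sin(th)
print('back top',wc(g(248,88,zb/1e3)),wc(g(265,285,zb/1e3)))
print('tile1 top',[wc(g(*q,.098)) for q in[(525,92),(570,95),(555,297),(513,292)]],'foot',[wc(g(*q,.008)) for q in[(472,97),(465,255)]])
```

```text
0.2 -38.0197602284445
0.35 -24.839197329009377
0.5 -12.251701525621733
0.65 -0.6832234837564357
0.8 9.66204818095705
0.95 18.507395431043655
1.1 25.708662405529182
th 37.79062653274528 foot [array([  1.2, 150.7]), array([ 7.7, 92.2])] 15.966111111111111 top [-53.9 143.7] [-47.5  86.3] 87.0890855989656
back top [-64.2 143.2] [-57.  84.]
tile1 top [array([ 13.8, 146.5]), array([ 26.9, 146.9]), array([27.4, 88.1]), array([14.7, 88.8])] foot [array([ 14.4, 146.3]), array([15.7, 87.1])]
```

Tile 2 leans about 38° with its foot at clamp x≈4, turned about 6°; tile 1 is flush at the plate. I'll grip the leaning tile across its width with a vertical tool, lift it, rotate it upright and set it down again.

Run:
```python
from h import *
th=np.deg2rad(37.8); wv=np.array([-.110,.994]); wv/=np.linalg.norm(wv)
W=XC*wv[0]+YC*wv[1]            # width axis ~ +YC
N0=XC*wv[1]-YC*wv[0]           # horizontal, towards plate
t=-np.sin(th)*N0+np.cos(th)*Z3; n=np.cos(th)*N0+np.sin(th)*Z3
F=cw(4.5,121.4,16)
C=F+.045*t-.0065*n; G=F+.053*t-.0065*n
print('C',wc(C),C[2],'G',wc(G),G[2])
R=Rjaw(-W,[0,0,-1]); 
T0=np.column_stack([W,n,t]); T1=np.column_stack([YC,XC,Z3]); Rp=T1@T0.T@R; print((Rp).round(2))
tcp=G.copy(); tcp[2]-=.006
rel=R.T@(C-tcp)
for z in(60,150): print(robot.solve_ik(cw(5,118,z)-Rp@rel,Rp))
robot.move_gripper(.072,45)
robot.goto([tcp[0],tcp[1],.18],R)
print('hit',robot.move_linear(tcp,.06,force_limit=4),robot.current_ee_pos(),tcp)
robot.move_gripper(0,45); print(robot.current_grip_width())
p=np.array(robot.current_ee_pos()); rel=R.T@(C-p); np.save('/tmp/rel.npy',rel); np.save('/tmp/Rp.npy',Rp)
robot.move_linear(p+[0,0,.11],.08)
print(robot.current_grip_width(),robot.current_wrist_force(),robot.current_t())
im,d,c=snap('wrist'); save(im,'w8.png')
im,d,c=snap('scene'); save(cv2.resize(im[120:300,250:470],None,fx=3.5,fy=3.3),'s8.png')
```

```text
C [-28.  117.8] 0.04757307970816172 G [-32.9 117.3] 0.053894319807167246
[[ 0.03  1.   -0.03]
 [ 0.79 -0.04 -0.61]
 [-0.61 -0.   -0.79]]
[ 35.49196833  11.81452062  89.31401568 -29.66295994 102.57240299
  37.60131913]
[ 35.49196833   7.86723002  84.22867624 -31.0148917  110.37269704
  32.84709197]
hit False [0.46406877 0.14691019 0.04818673] [0.46391481 0.14685439 0.04789432]
0.05904804250587235
0.05939074419777565 [ 0.08368816 -0.01164147 -2.36363413] 43.65
```

View pics/w8.png

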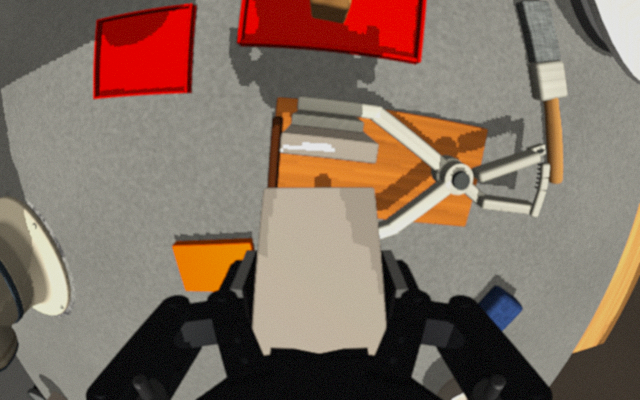

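View pics/s8.png

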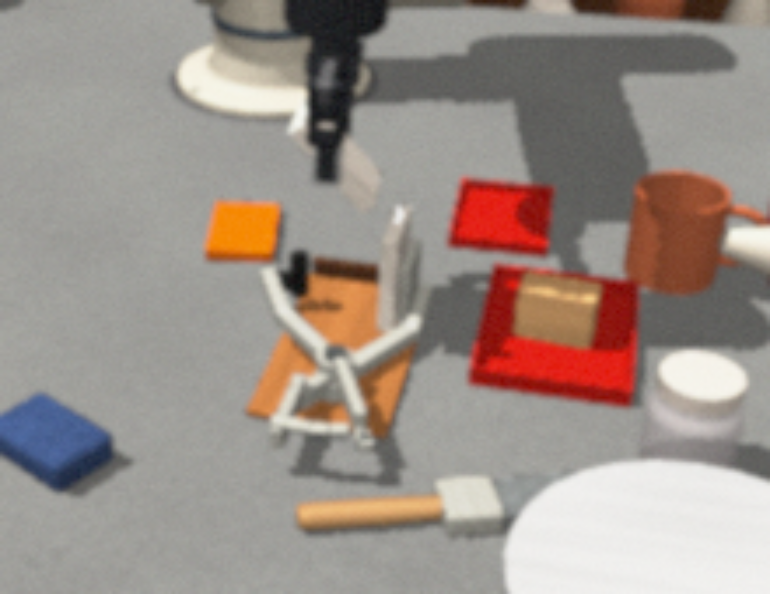

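Tile 2 is held across its width, still tilted, and tile 1 still stands. Rotating tile 2 upright above its place and checking that it hangs vertical.

Run:
```python
from h import *
Rp=np.load('/tmp/Rp.npy'); rel=np.load('/tmp/rel.npy')
p=np.array(robot.current_ee_pos()); robot.move_linear([p[0],p[1],.20],.1)
tcp=lambda x,z: cw(x,118,z)-Rp@rel
robot.goto(tcp(4,160),Rp)
robot.move_linear(tcp(4,75),.08)
im,d,c=snap('scene'); save(cv2.resize(im[120:270,270:450],None,fx=4.4,fy=4),'s9.png')
im,d,c=snap('wrist'); save(im,'w9.png'); np.savez('/tmp/w9.npz',im=im,d=d,**c); print(robot.current_t(),robot.current_wrist_force())
```

```text
46.2083 [-1.76000881 -2.69130519 14.5865347 ]
```

View pics/w9.png

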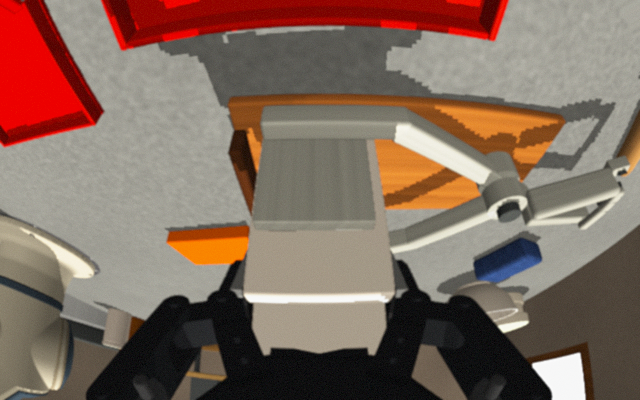

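View pics/s9.png

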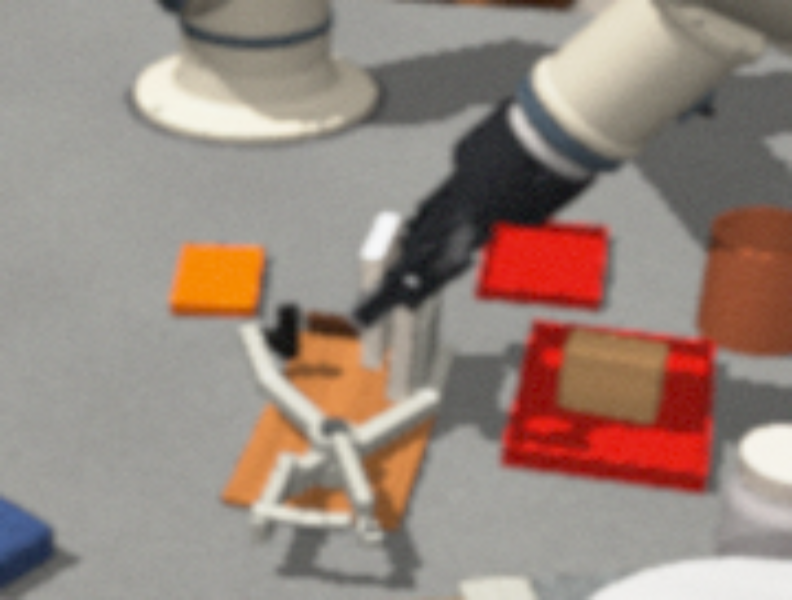

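The wrist reads 14.6 N. The fingers, closed to exactly 60 mm, are coming down on tile 1's side edges, so this approach side doesn't work here. I'll back straight up and stand the tile on clear table, then regrip it from the nose side.

Run:
```python
from h import *
Rp=np.load('/tmp/Rp.npy'); rel=np.load('/tmp/rel.npy')
p=np.array(robot.current_ee_pos()); print(p, 'tile c',wc(p+Rp@rel),(p+Rp@rel)[2])
robot.move_linear(p+[0,0,.02],.03); print(robot.current_wrist_force(),robot.current_grip_width())
robot.move_linear(p+[0,0,.11],.1); print(robot.current_wrist_force(),robot.current_grip_width())
im,d,c=snap('scene'); save(cv2.resize(im[100:270,250:450],None,fx=4,fy=3.5),'s10.png')
im,d,c=snap('wrist'); save(im,'w10.png'); print(robot.current_t())
```

```text
[0.46591162 0.18010542 0.081514  ] tile c [  3.7 117. ] 0.07802287704503183
[-0.09345936 -0.56601006 -2.80822534] 0.0589684670105011
[ 0.36705174  0.25541814 -2.65591146] 0.059164506249100815
48.275
```

View pics/w10.png

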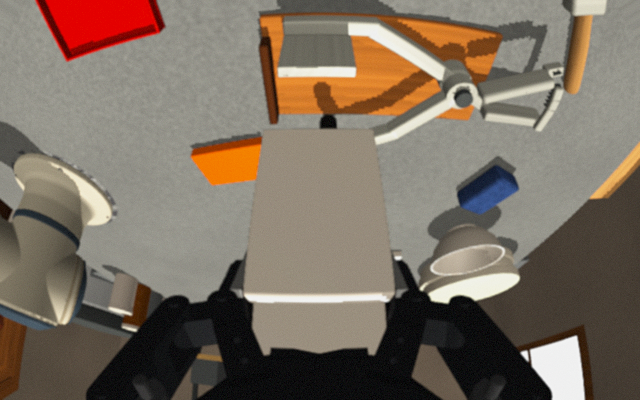

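View pics/s10.png

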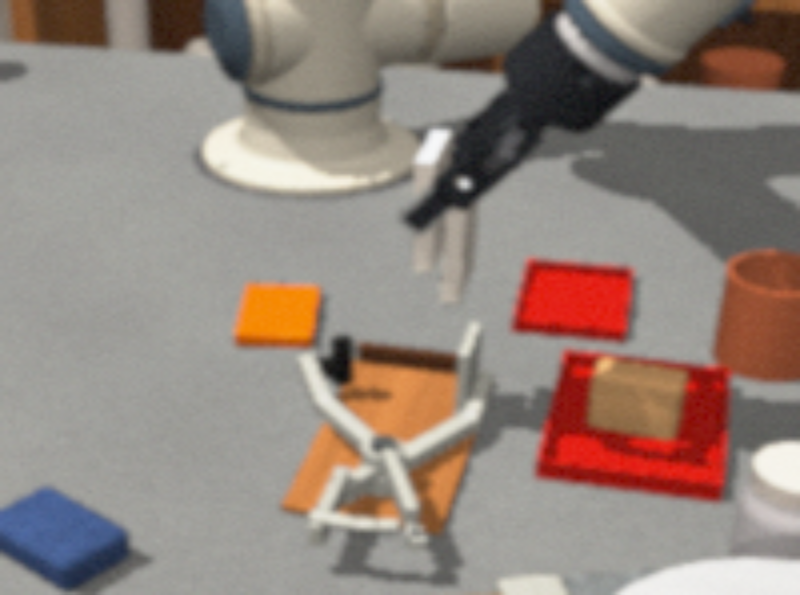

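I've picked up both tiles: tile 1 wedged between the fingers too, about 25 mm lower than tile 2. Opening upright would topple them. I'll rotate the pair flat on clear table (tile 2 underneath, tile 1 on top), lower to touch and release.

Run:
```python
from h import *
Rp=np.load('/tmp/Rp.npy'); rel=np.load('/tmp/rel.npy')
T0=np.column_stack([XC,YC,Z3]); T1=np.column_stack([Z3,YC,-XC]); Rf=T1@T0.T@Rp; print(Rf.round(2))
print('tip low corners',[(Rf@(np.array([sx*.011,0,.0095])-rel)*1e3).round(1) for sx in(1,-1)])
tcp=lambda z: np.array([.50,-.06,z])-Rf@rel
for z in(.15,.02): print(robot.solve_ik(tcp(z),Rf))
p=np.array(robot.current_ee_pos()); print(p)
# clear clamp first
robot.move_linear([p[0],p[1],.22],.08)
```

```text
[[ 0.03  1.    0.03]
 [ 0.61 -0.04  0.79]
 [ 0.79  0.   -0.61]]
tip low corners [array([ 0.7, 10.7, -0.4]), array([  0.1,  -2.7, -17.8])]
[-36.46182245   7.08460253  91.78379526  44.21248195 109.97720968
 -29.31260433]
[-36.46182245  15.91126797  96.2495697   41.75529488 100.23066072
 -38.68898985]
[0.46562374 0.17992317 0.19049787]
```

Run:
```python
from h import *
Rp=np.load('/tmp/Rp.npy'); rel=np.load('/tmp/rel.npy')
T0=np.column_stack([XC,YC,Z3]); T1=np.column_stack([Z3,YC,-XC]); Rf=T1@T0.T@Rp
tcp=lambda z: np.array([.50,-.06,z])-Rf@rel
robot.goto(tcp(.17),Rf); robot.move_linear(tcp(.04),.1)
print('touch',robot.move_linear(tcp(.008),.02,force_limit=4),(np.array(robot.current_ee_pos())+Rf@rel)[2], robot.current_grip_width())
im,d,c=snap('scene'); save(cv2.resize(im[100:270,200:400],None,fx=4,fy=3.5),'s11.png')
robot.move_gripper(.075,80)
p=np.array(robot.current_ee_pos()); robot.move_linear(p-Rf[:,2]*.08,.08); p=np.array(robot.current_ee_pos()); robot.move_linear([p[0],p[1],.25],.15)
robot.goto([.50,-.02,.30],Rjaw([1,0,0],[0,0,-1])); im,d,c=snap('wrist'); save(im,'w11.png'); np.savez('/tmp/w11.npz',im=im,d=d,**c)
for t in tiles(im,c): print(np.round(t,4))
for t in tiles(im,c,zp=.026): print('26:',np.round(t,4))
print(robot.current_t())
```

```text
touch True 0.0174050784363416 0.059316528089384604
[  0.5799  -0.2818  92.4994  63.1859 -89.9779]
[ 0.4467 -0.2642 93.9741 64.4572 77.9238]
26: [  0.5773  -0.2708  89.5733  61.1871 -89.9779]
26: [ 0.4484 -0.2538 91.0013 62.4182 77.9237]
56.4417
```

View pics/w11.png

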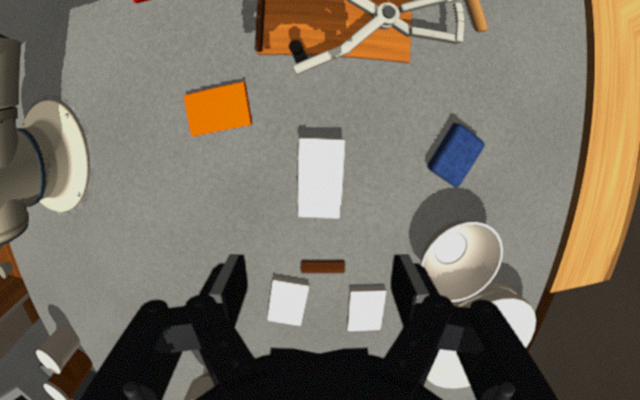

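View pics/s11.png

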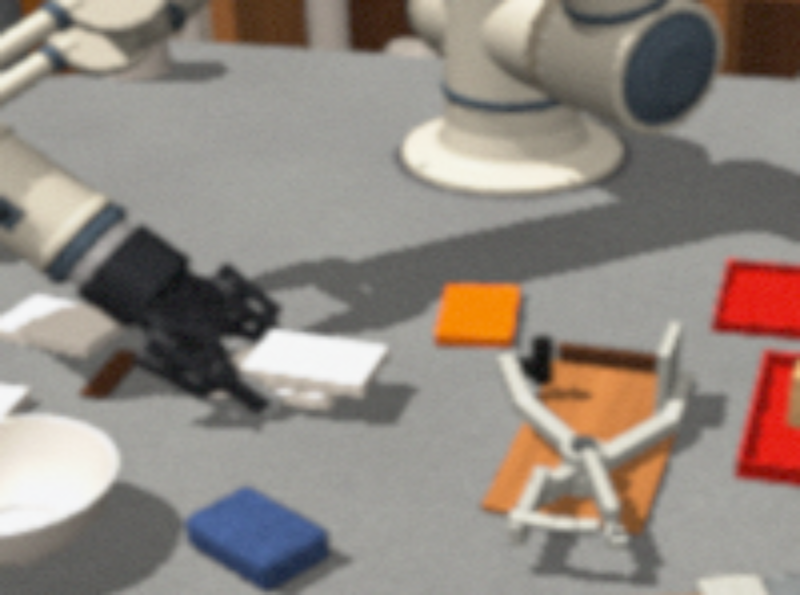

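The pair is stacked flat on clear table at wrist px (321,178), and the two others are unmoved. I'll take the single tile at (0.4467, -0.264) first, with a firmer grip, and check that it hangs vertical before releasing.

```bash
cat >> h.py <<'E'
def pick2(cx,cy,a,off=.016,op=.064,z0=None,eff=80,lift=.0012):
    "z0=None: touch the table for height; else height (m) of the tile's underside (stack)"
    a=np.deg2rad(a); e=np.array([np.cos(a),np.sin(a),0]); e=e if e[1]>0 else -e
    w=np.array([e[1],-e[0],0]); z=-np.sin(TILT)*e-np.cos(TILT)*Z3; R=Rjaw(w,z)
    corner=lambda h: np.array([cx,cy,h])+e*off - R@np.array([.011,0,.0085])
    robot.move_gripper(op,eff)
    robot.goto(corner(.13),R); robot.move_linear(corner(.030),.12)
    if z0 is None:
        hit=robot.move_linear(corner(-.010),.03,force_limit=4)
        p=np.array(robot.current_ee_pos()); print('touch',hit,'corner z',(p+R@np.array([.011,0,.0085]))[2])
        robot.move_linear(p+[0,0,lift],.03)
    else: print('hit',robot.move_linear(corner(z0+.0022),.03,force_limit=4))
    robot.move_gripper(.0,eff)
    p=np.array(robot.current_ee_pos()); w_=robot.current_grip_width()
    Rm=np.array(robot.current_orientation()); rel=Rm.T@(np.array([cx,cy,.0065+(z0 or 0)])-p)
    robot.move_linear(p+[0,0,.06],.06)
    print('width',w_,robot.current_grip_width(),'rel',rel.round(4),'F',np.round(robot.current_wrist_force(),2))
    np.save('/tmp/rel.npy',rel); return w_
def scn(fn,box=(100,290,250,470)):
    im,d,c=snap('scene'); a,b,l,r=box; save(cv2.resize(im[a:b,l:r],None,fx=3.5,fy=3.1,interpolation=cv2.INTER_CUBIC),fn)
def hover(xt,fn,yt=118):
    R=place_R(); rel=np.load('/tmp/rel.npy'); tcp=lambda x,z: cw(x,yt,z)-R@rel
    p=np.array(robot.current_ee_pos()); robot.move_linear([p[0],p[1],.20],.15)
    robot.goto(tcp(xt,155),R); robot.move_linear(tcp(xt,60),.10); scn('s_'+fn)
    im,d,c=snap('wrist'); save(im,fn); print('F',np.round(robot.current_wrist_force(),1),robot.current_grip_width(),robot.current_t())
E
python3 - <<'E'
from h import *
w=pick2(.4464,-.2642,78.8)
if .054<w<.064: hover(19,'w12.png')
E
```

```text
touch True corner z 0.00015243250363456383
width 0.057929465119476 0.057764611329170705 rel [-0.0049 -0.0001  0.0138] F [ 0.21 -0.2  -1.69]
F [-0.8  0.6 -0.9] 0.05749629191797057 65.175
```

View pics/s_w12.png

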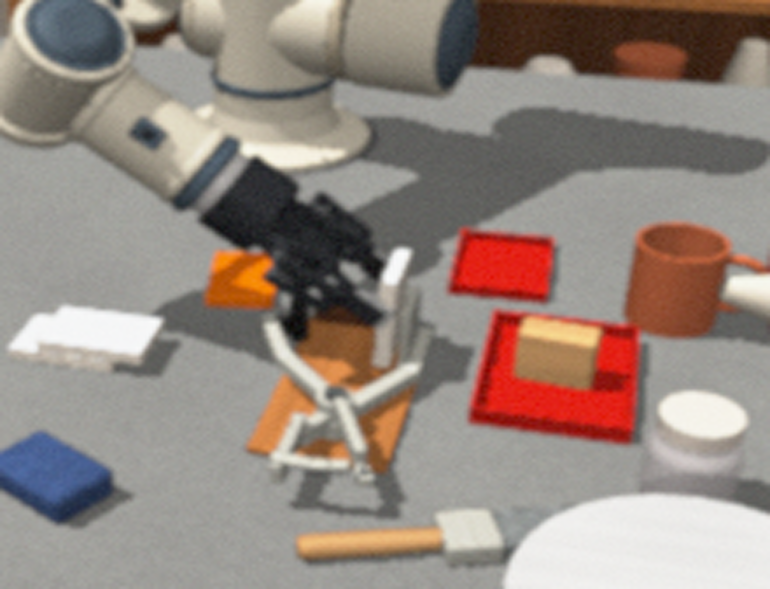

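View pics/w12.png

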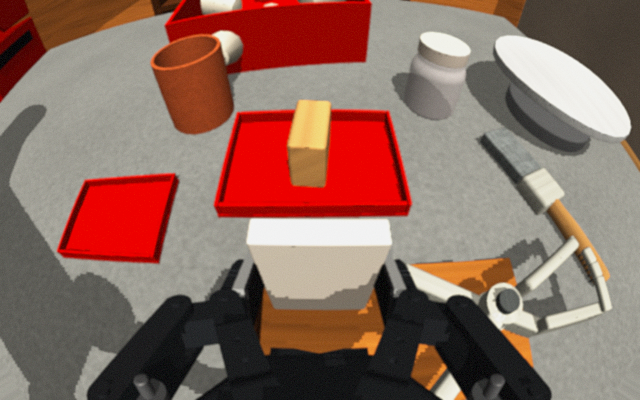

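The tile hangs vertical over its spot at the plate. Lowering, pushing and releasing.

```bash
cat >> h.py <<'E'
def setdown(xt,fn,yt=118,push=10,f=5):
    R=place_R(); rel=np.load('/tmp/rel.npy'); tcp=lambda x,z: cw(x,yt,z)-R@rel
    hit=robot.move_linear(tcp(xt,45),.025,force_limit=4)
    p=np.array(robot.current_ee_pos()); print('down',hit,'tile z mm',((p+R@rel)[2]*1e3).round(1),'F',np.round(robot.current_wrist_force(),1))
    robot.move_linear(p+[0,0,.0006],.02); f0=np.array(robot.current_wrist_force())
    p=np.array(robot.current_ee_pos())
    hit=robot.move_linear(p+XC*push/1e3,.015,force_limit=f)
    p=np.array(robot.current_ee_pos()); print('push',hit,'tile at',wc(p+R@rel),'dF',np.round(np.array(robot.current_wrist_force())-f0,1)); scn('p_'+fn)
    robot.move_gripper(.072,80); scn('q_'+fn)
    p=np.array(robot.current_ee_pos())
    robot.move_linear(p-R[:,2]*.09,.07); p=np.array(robot.current_ee_pos()); robot.move_linear([p[0],p[1]-.06,.24],.2); scn('r_'+fn); print(robot.current_t())
E
python3 - <<'E'
from h import *
setdown(19,'13.png')
a=[cv2.resize(cv2.imread('pics/%s_13.png'%k)[150:500,150:500],(266,266)) for k in 'pqr']; cv2.imwrite('pics/m13.png',np.hstack(a))
E
```

```text
down True tile z mm 54.7 F [ 0.6 -1.3  4.8]
push True tile at [ 22.7 117.7] dF [ 1.7 -2.3  4.6]
68.8917
```

View pics/m13.png

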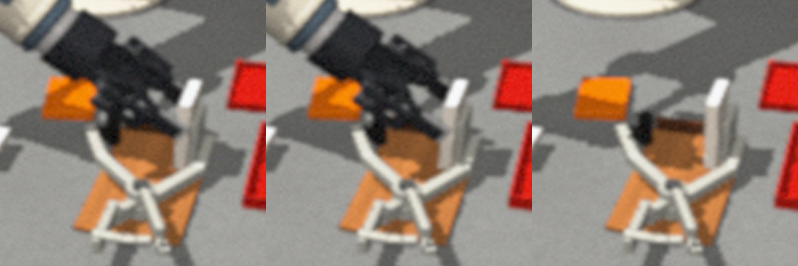

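The first tile stands at the plate. Re-measuring the remaining tiles, then the second.

Run:
```python
from h import *
robot.goto([.50,-.06,.30],Rjaw([1,0,0],[0,0,-1])); im,d,c=snap('wrist'); save(im,'w14.png'); np.savez('/tmp/w14.npz',im=im,d=d,**c)
T=tiles(im,c)
for t in T: print(np.round(t,4))
T=[t for t in T if t[1]<-.2]
if len(T)==1 and np.hypot(T[0][0]-.58,T[0][1]+.282)<.02:
    w=pick2(T[0][0],T[0][1],T[0][4])
    if .054<w<.064: hover(5.5,'w15.png')
```

```text
[ 0.5803 -0.2821 92.4849 62.4273 89.2471]
touch True corner z 0.00014041411936603285
width 0.05773073305461165 0.05783050530308635 rel [-0.005  -0.0001  0.0137] F [-0.8  -0.14 -1.73]
F [-0.7 -0.2 -1.1] 0.058188325572105085 78.5417
```

View pics/s_w15.png

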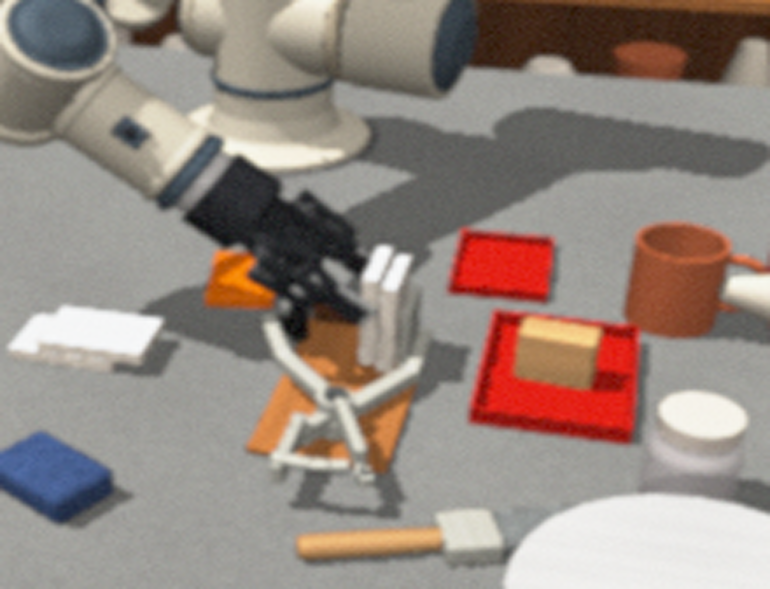

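View pics/w15.png

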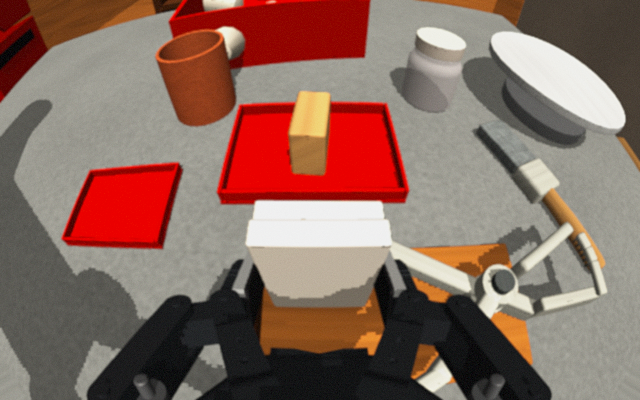

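View pics/w14.png

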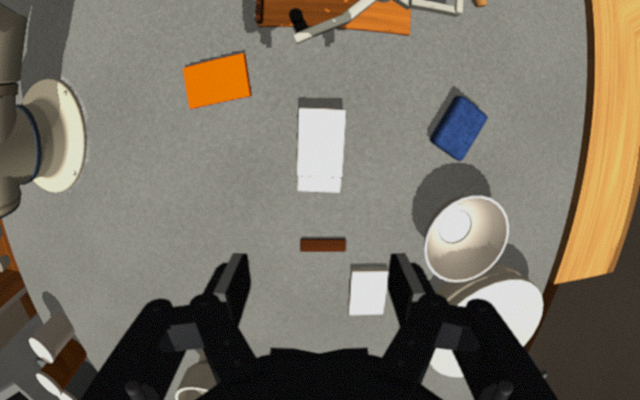

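Both are parallel and upright with a few mm between them. Setting it down.

Run:
```python
from h import *
setdown(5.5,'16.png',f=6)
a=[cv2.resize(cv2.imread('pics/%s_16.png'%k)[150:500,150:500],(266,266)) for k in 'pqr']; cv2.imwrite('pics/m16.png',np.hstack(a))
```

```text
down True tile z mm 54.2 F [-0.4 -1.   3.5]
push True tile at [  9.6 117.6] dF [-0.3 -2.5  3.8]
82.2917
```

View pics/m16.png

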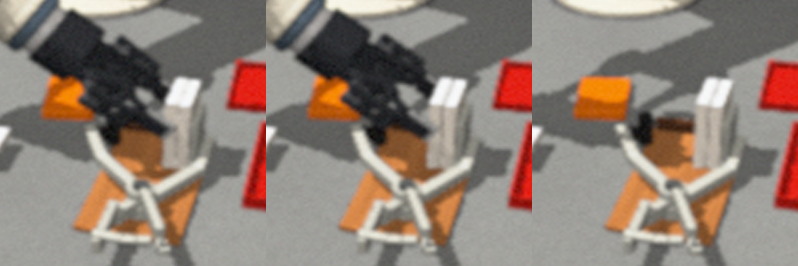

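Two tiles stand tight together. Now measuring the stack.

Run:
```python
from h import *
robot.goto([.50,-.02,.26],Rjaw([1,0,0],[0,0,-1])); im,d,c=snap('wrist'); np.savez('/tmp/w17.npz',im=im,d=d,**c)
save(cv2.resize(im[90:290,250:410],None,fx=4,fy=3,interpolation=cv2.INTER_CUBIC),'w17.png'); print(robot.current_t(),c['position'])
```

```text
83.2083 [0.49937202 0.06496004 0.38378551]
```

View pics/w17.png

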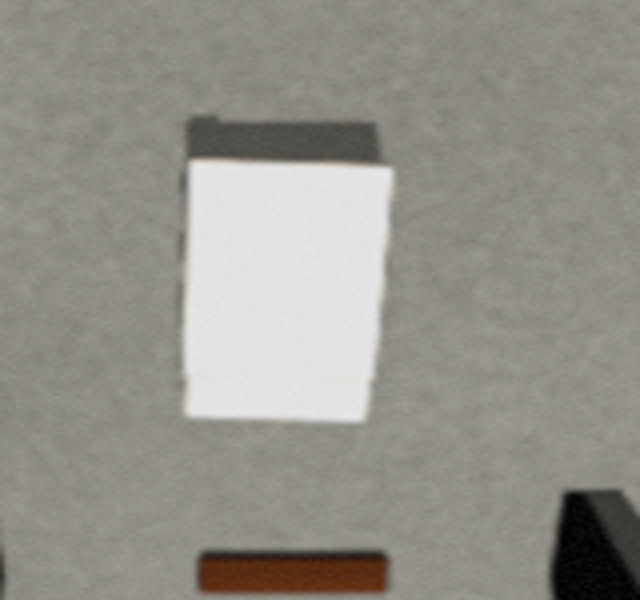

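Run:
```python
from h import *
f=np.load('/tmp/w17.npz'); cal={k:f[k] for k in('mtx','position','rotation')}
g=lambda a,b,z:onplane(cal,250+(a+.5)/4-.5,90+(b+.5)/3-.5,z,True)[:2]
A=[g(188,160,.026),g(392,167,.026),g(375,380,.026),g(184,373,.026)]; A=np.array(A); print(A.round(4),np.linalg.norm(np.diff(A,axis=0),axis=1)*1e3,A.mean(0))
e=(A[0]+A[1]-A[2]-A[3])/2; print('ang',np.degrees(np.arctan2(e[1],e[0])), 'w ang',np.degrees(np.arctan2(*(A[1]-A[0])[::-1])),np.degrees(np.arctan2(*(A[2]-A[3])[::-1])))
B=[g(184,415,.013),g(367,422,.013)]; print('bottom end',np.array(B).round(4),np.mean(B,0))
```

```text
[[ 0.4726  0.0103]
 [ 0.5321  0.0077]
 [ 0.5293 -0.0815]
 [ 0.4697 -0.0784]] [59.53079306 89.23754816 59.6867985 ] [ 0.5009211  -0.03545748]
ang 88.11625302865713 w ang -2.523455870087279 -2.9166237036940093
bottom end [[ 0.468  -0.1035]
 [ 0.5283 -0.1068]] [ 0.498175  -0.1051382]
```

Run:
```python
from h import *
w=pick2(.5009,-.0355,87.7,z0=.013)
if .054<w<.064: hover(-7.5,'w18.png')
```

```text
hit False
width 0.05735620185047697 0.05768953342976966 rel [-0.0044 -0.0005  0.0149] F [ 0.52  0.41 -1.29]
F [ 0.6 -0.4 -1.6] 0.05715465719704539 90.5333
```

View pics/s_w18.png

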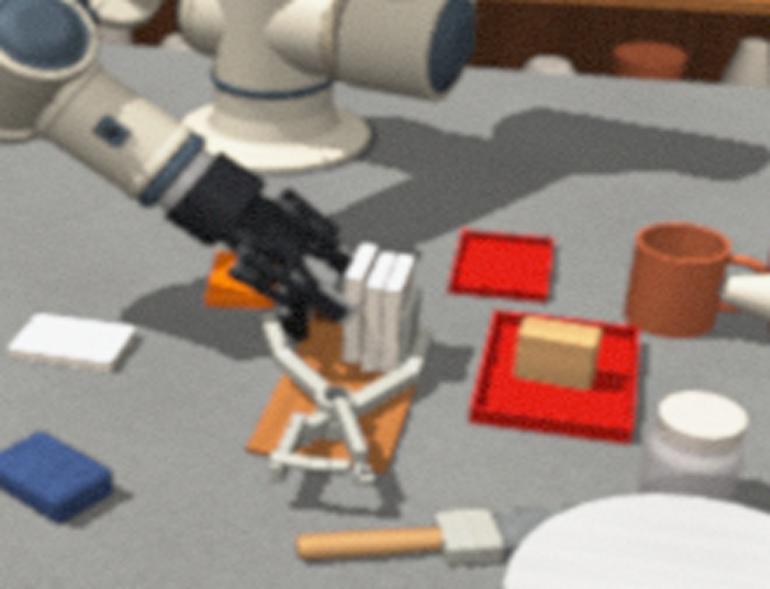

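View pics/w18.png

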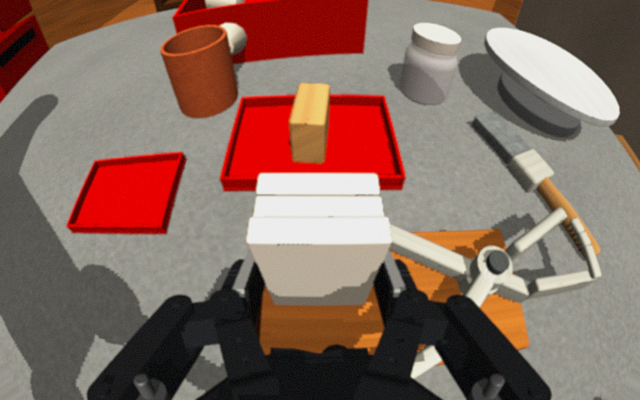

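Well aligned, with the third tile a few mm from the row. Setting it down and checking the last tile.

Run:
```python
from h import *
setdown(-7.5,'19.png',f=6)
a=[cv2.resize(cv2.imread('pics/%s_19.png'%k)[150:500,150:500],(266,266)) for k in 'pqr']; cv2.imwrite('pics/m19.png',np.hstack(a))
robot.goto([.50,-.02,.26],Rjaw([1,0,0],[0,0,-1])); im,d,c=snap('wrist'); save(im,'w20.png')
for t in tiles(im,c): print(np.round(t,4))
```

```text
down True tile z mm 53.9 F [-0.3 -0.5  3.9]
push True tile at [ -3.4 117.7] dF [ 0.1 -2.5  3.8]
94.2833
[ 5.00000e-01 -6.23000e-02  9.37926e+01  6.29169e+01  8.80811e+01]
```

View pics/m19.png

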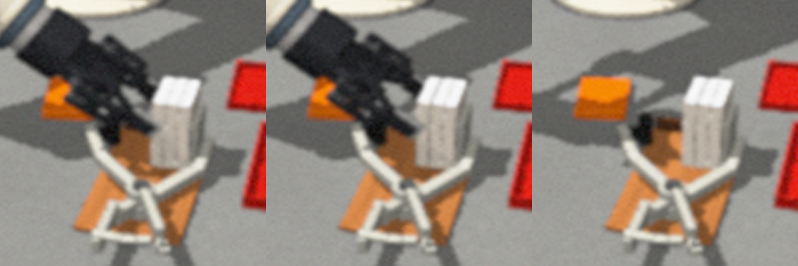

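View pics/w20.png

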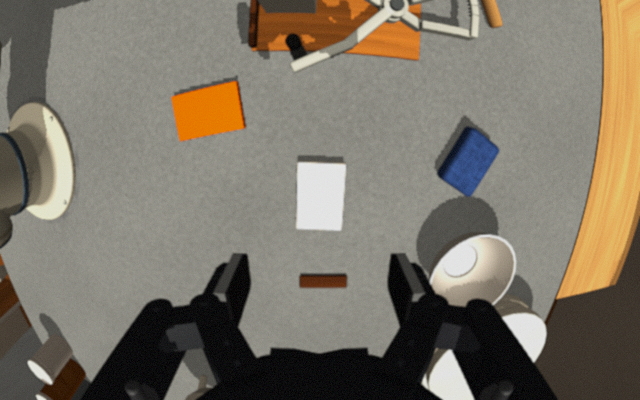

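Three stand tight. Now the fourth.

Run:
```python
from h import *
w=pick2(.5002,-.0612,87.7)
if .054<w<.064: hover(-20.5,'w21.png')
```

```text
touch True corner z 0.00016468167253866003
width 0.05778476734144725 0.05781148886664088 rel [-0.005  -0.0001  0.0138] F [-0.98  0.8  -1.58]
F [-0.6 -0.6 -1.1] 0.057905613552292075 103.1667
```

View pics/s_w21.png

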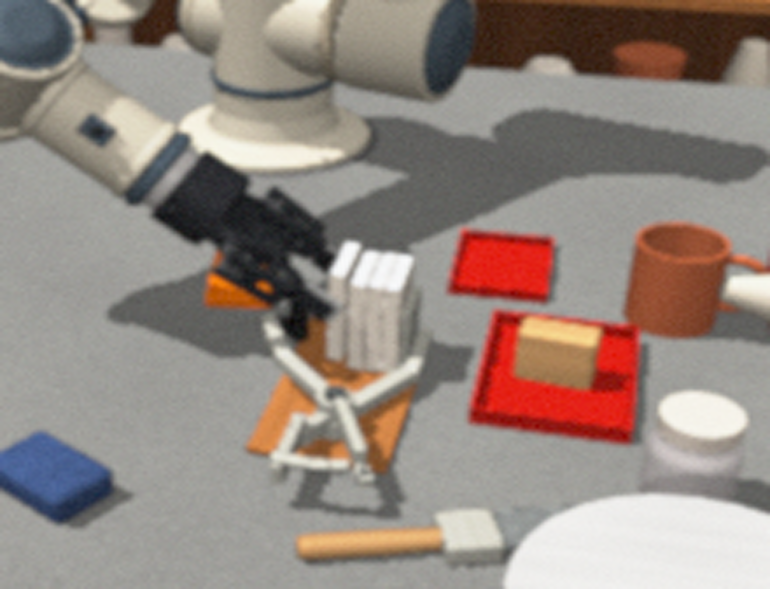

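View pics/w21.png

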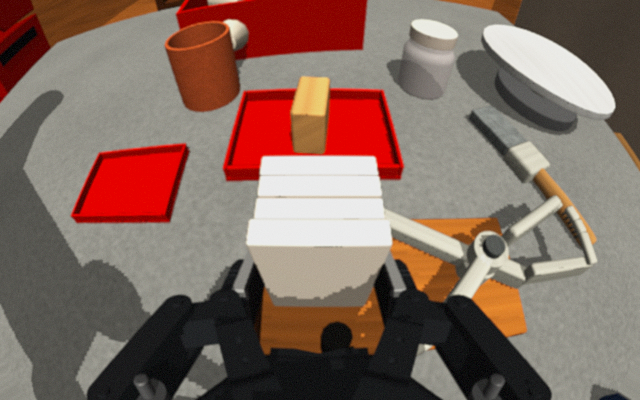

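Run:
```python
from h import *
setdown(-20.5,'22.png',f=6)
a=[cv2.resize(cv2.imread('pics/%s_22.png'%k)[150:500,150:500],(266,266)) for k in 'pqr']; cv2.imwrite('pics/m22.png',np.hstack(a))
p=cw(5,-40,0)
robot.goto([p[0],p[1],.22],Rjaw(XC,[0,0,-1])); im,d,c=snap('wrist'); np.savez('/tmp/w23.npz',im=im,d=d,**c)
save(cv2.resize(im[60:330,230:430],None,fx=3,fy=2.2,interpolation=cv2.INTER_CUBIC),'w23.png'); print(robot.current_t(),c['position'])
```

```text
down True tile z mm 53.6 F [0.6 0.1 3.8]
push True tile at [-16.4 117.8] dF [ 0.1 -2.2  4.2]
106.9167
107.9 [0.53733003 0.18164051 0.34404403]
```

View pics/m22.png

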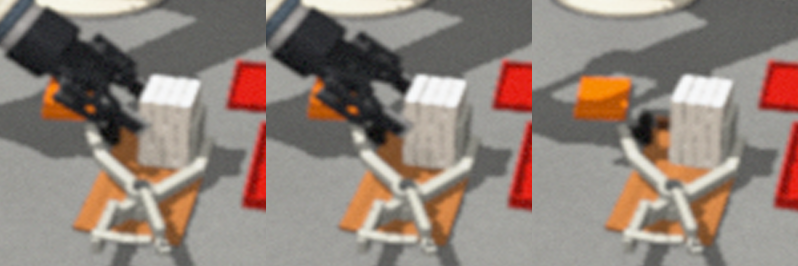

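View pics/w23.png

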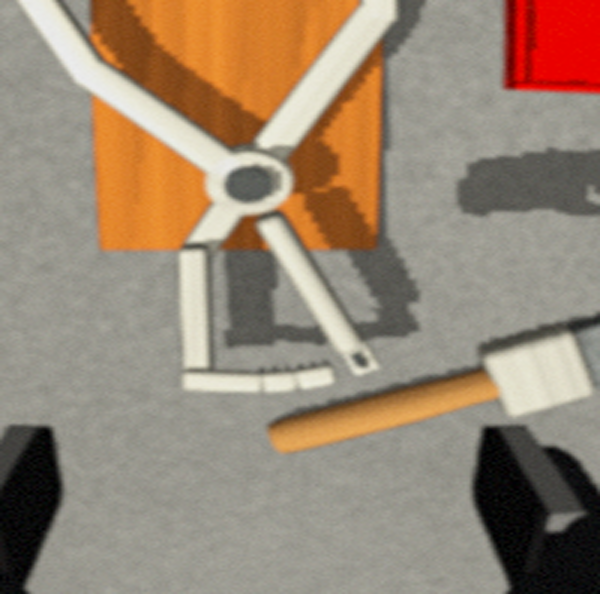

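Run:
```python
from h import *
f=np.load('/tmp/w23.npz'); cal={k:f[k] for k in('mtx','position','rotation')}
g=lambda a,b,z:wc(onplane(cal,230+(a+.5)/3-.5,60+(b+.5)/2.2-.5,z,True))
for n,a,b,z in [('pivot',250,183,.046),('fix outer top',181,247,.044),('fix outer bot',186,370,.044),('fix inner mid',209,320,.044),('ratch outer',186,388,.05),('ratch inner',240,371,.05),('ratch end',333,375,.05),('mov tip out',378,362,.054),('mov tip in',352,374,.054),('mov mid outer',325,290,.054),('mov mid inner',300,290,.054),('brush top edge',400,380,.012),('brush edge',480,360,.012),('brush head corner',490,345,.012),('base bl',101,249,.008),('base br',378,247,.008),('brush',340,400,.012)]: print(n,g(a,b,z))
```

```text
pivot [-0.1 -0.2]
fix outer top [-23.4 -29.8]
fix outer bot [-23.5 -91. ]
fix inner mid [-14.7 -65.1]
ratch outer [-23.3 -97.7]
ratch inner [ -4.1 -88.7]
ratch end [ 28.3 -90.9]
mov tip out [ 43.3 -82.5]
mov tip in [ 34.5 -88.6]
mov mid outer [ 24.3 -47.2]
mov mid inner [ 16.1 -47.2]
brush top edge [  58.1 -111.8]
brush edge [  89.8 -100.3]
brush head corner [ 93.2 -91.6]
base bl [-57.2 -39.6]
base br [ 46.9 -38.9]
brush [  34.5 -123.6]
```

All four tiles stand in one close row. Clamp features (base ends, fixed handle, pivot) agree with my frame to about 1 mm. Now the squeeze, in stages.

Run:
```python
from h import *
R=Rjaw(XC,[0,0,-1])
robot.move_gripper(.085,40)
robot.goto(cw(4,-66,120),R)
print('hit',robot.move_linear(cw(4,-66,39),.08,force_limit=5))
robot.move_gripper(.075,40)
robot.move_linear(cw(-4.2,-66,39),.03); print('F',np.round(robot.current_wrist_force(),1))
for o in (.055,.047,.043,.0415,.0405):
    robot.move_gripper(o,40); print(o,round(robot.current_grip_width(),4),wc(robot.current_ee_pos()),'F',np.round(robot.current_wrist_force(),1),round(robot.current_t(),2))
im,d,c=snap('wrist'); save(im,'w24.png'); scn('s24.png')
```

```text
hit False
F [-1.1  3.8  0.1]
0.055 0.0553 [ -3.2 -66.1] F [0.3 5.3 1.1] 110.87
0.047 0.0476 [ -3.1 -66.3] F [0.8 6.1 2.6] 111.12
0.043 0.0431 [ -3.3 -66.5] F [1.4 6.9 4.1] 111.35
0.0415 0.0416 [ -4.  -66.5] F [-0.2  3.8  6.4] 111.57
0.0405 0.0407 [ -4.4 -66.5] F [-0.2  2.8  6.8] 111.78
```

View pics/w24.png

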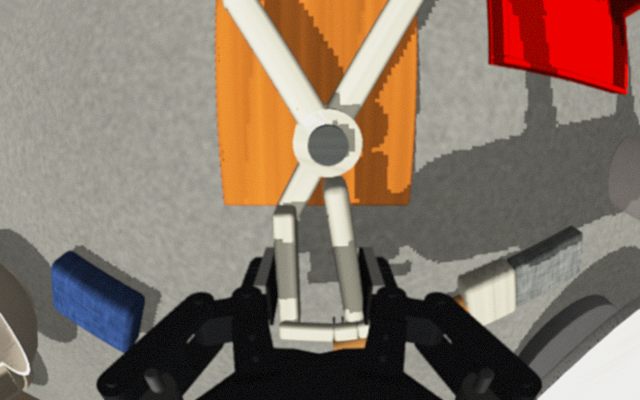

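View pics/s24.png

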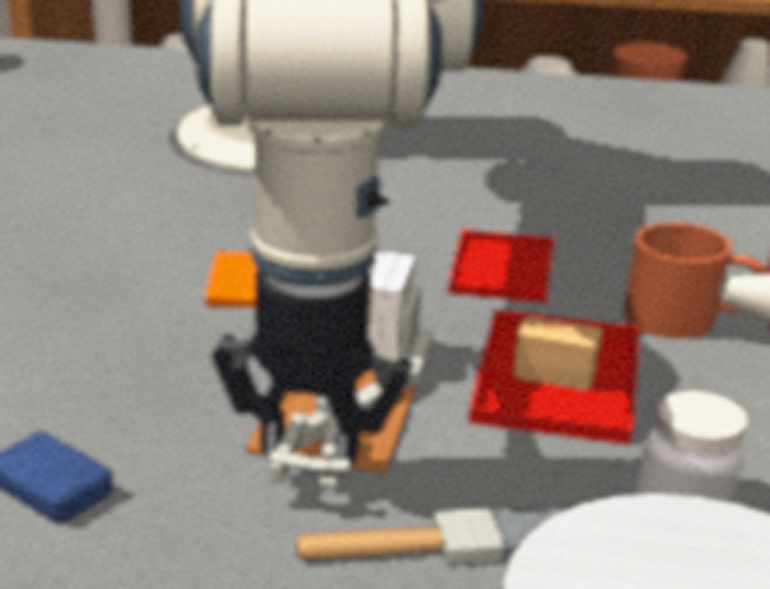

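Run:
```python
from h import *
im=cv2.imread('pics/w24.png'); c=robot.get_calibration('wrist')
cv2.imwrite('pics/w24c.png',cv2.resize(im[165:350,265:385],None,fx=5,fy=3.2,interpolation=cv2.INTER_CUBIC))
```

```text
(no output)
```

View pics/w24c.png

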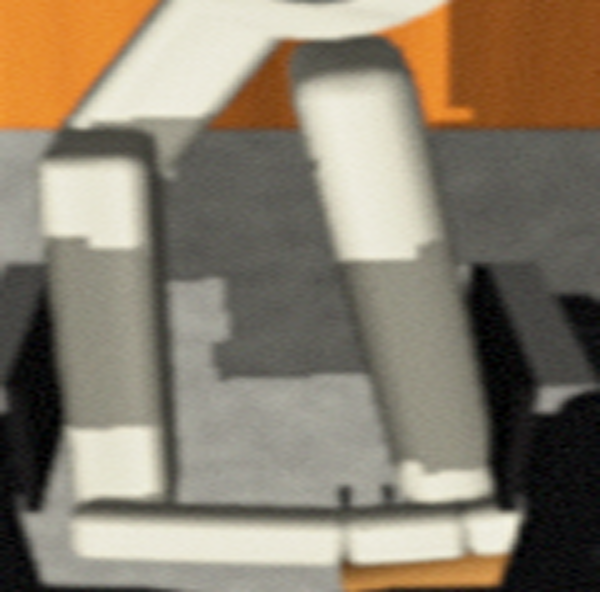

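Run:
```python
from h import *
c=robot.get_calibration('wrist')
g=lambda a,b,z=.054:wc(onplane(c,265+(a+.5)/5-.5,165+(b+.5)/3.2-.5,z,True))
for A,B in [((305,110),(398,455)),((407,95),(488,455))]:
    p,q=g(*A),g(*B); print(p,q,'angle',np.arctan2(q[0]-p[0],-(q[1]-p[1])))
# open reference from w23
f=np.load('/tmp/w23.npz'); cal={k:f[k] for k in('mtx','position','rotation')}
g=lambda a,b,z=.054:wc(onplane(cal,230+(a+.5)/3-.5,60+(b+.5)/2.2-.5,z,True))
for A,B in [((258,222),(352,374)),((281,215),(378,362))]:
    p,q=g(*A),g(*B); print('open',p,q,'angle',np.arctan2(q[0]-p[0],-(q[1]-p[1])))
```

```text
[ -1.7 -20.4] [  7.3 -72.7] angle 0.1704150475622932
[  6.  -18.5] [ 15.6 -73. ] angle 0.1743581615434244
open [  2.5 -16.2] [ 34.5 -88.6] angle 0.41617199793022375
open [  9.8 -13.1] [ 43.3 -82.5] angle 0.449719316487011
```

Handle angle from the picture puts the swing at about 0.26, past the 0.24 tooth and near home. A touch more, then let go and rest over 3 s with the hand clear.

Run:
```python
from h import *
robot.move_gripper(.0398,40); print(robot.current_grip_width(),np.round(robot.current_wrist_force(),1))
robot.hold(.3)
robot.move_gripper(.070,40)
p=np.array(robot.current_ee_pos()); robot.move_linear([p[0],p[1],.12],.12); robot.move_linear(list(cw(5,-45,190)),.15)
t=robot.current_t(); im,d,c=snap('wrist'); np.savez('/tmp/w25.npz',im=im,d=d,**c); save(im[60:360,200:460],'w25.png'); print(t)
save(cv2.resize(im[60:330,230:430],None,fx=3,fy=2.2,interpolation=cv2.INTER_CUBIC),'w25.png')
```

```text
0.04007859216955541 [-0.1  2.9  7. ]
114.2667
```

View pics/w25.png

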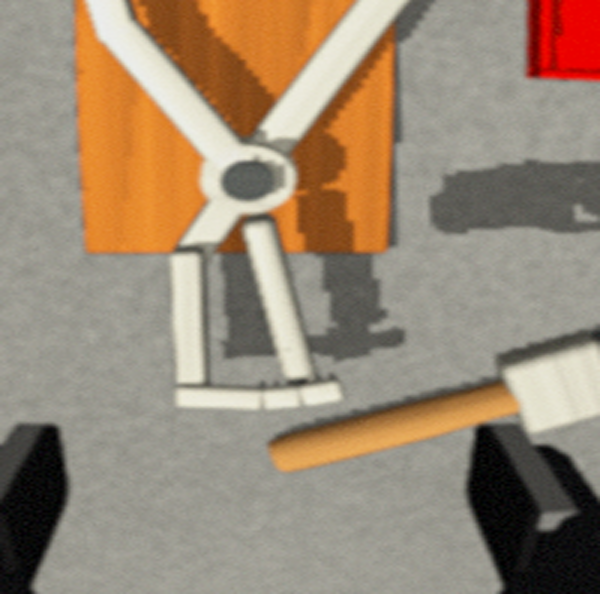

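The handle stays latched under the ratchet. Measuring the angle and looking at the jaws while it rests.

Run:
```python
from h import *
f=np.load('/tmp/w25.npz'); cal={k:f[k] for k in('mtx','position','rotation')}
g=lambda a,b,z=.054:wc(onplane(cal,230+(a+.5)/3-.5,60+(b+.5)/2.2-.5,z,True))
for A,B in [((248,235),(288,378)),((272,225),(313,378))]:
    p,q=g(*A),g(*B); print(p,q,'angle',np.arctan2(q[0]-p[0],-(q[1]-p[1])))
robot.move_gripper(.0,40)
robot.goto([.53,.13,.26],Rjaw([0,1,0],[0,0,-1]))
robot.hold(1.5)
im,d,c=snap('wrist'); print(robot.current_t()); np.savez('/tmp/w26.npz',im=im,d=d,**c)
save(cv2.resize(im[60:260,230:430],None,fx=3.5,fy=2.9,interpolation=cv2.INTER_CUBIC),'w26.png')
```

```text
[ -0.3 -21. ] [ 11.6 -82.7] angle 0.19052925077993335
[  6.6 -17. ] [ 19.3 -82.7] angle 0.19094781801877278
117.1167
```

View pics/w26.png

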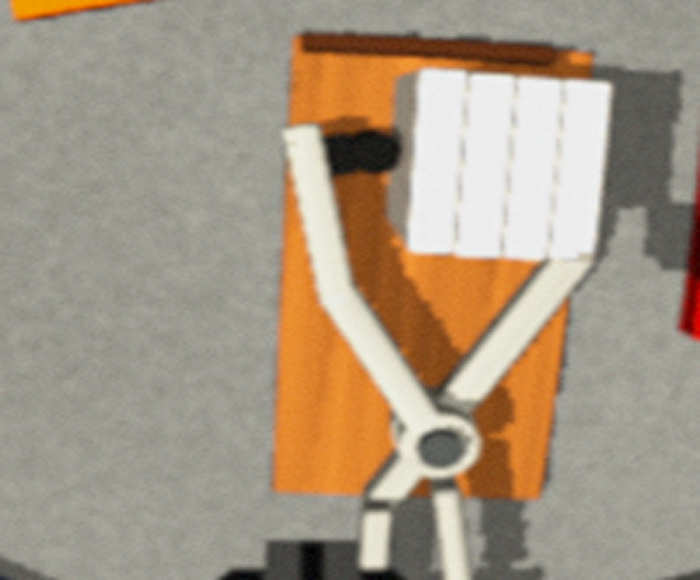

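The swing reads about 0.24, the nose bears on the fourth tile and the row is tight with no gaps. It has rested over 4 s hand-off; I'll wait a little more, then press the handle down.

Run:
```python
from h import *
R=Rjaw(XC,[0,0,-1])
robot.goto(cw(13,-66,120),R); 
robot.move_linear(cw(13,-66,54+17+8),.06); f0=np.array(robot.current_wrist_force())
print(robot.current_t(),robot.current_grip_width())
hit=robot.move_linear(cw(13,-66,54+17-6),.02,force_limit=2.0); p=np.array(robot.current_ee_pos()); print('contact',hit,'tip z',p[2]-.017,np.array(robot.current_wrist_force())-f0)
tgt=p.copy(); tgt[2]-=.0045
hit=robot.move_linear(tgt,.02,force_limit=25); print(hit,robot.current_ee_pos()[2]-.017,np.array(robot.current_wrist_force())-f0)
robot.hold(.3)
robot.move_linear(tgt+XC*.012,.03); robot.hold(.3); print(np.array(robot.current_wrist_force())-f0)
robot.move_linear(tgt+XC*.012+[0,0,.06],.08)
robot.goto([.53,.13,.26],R); robot.hold(.3)
im,d,c=snap('wrist'); print(robot.current_t())
save(cv2.resize(im[60:310,230:430],None,fx=3.5,fy=2.4,interpolation=cv2.INTER_CUBIC),'w27.png')
```

```text
118.7417 -0.00019948397819550694
contact True tip z 0.05268070272387747 [-0.06685528  1.27442275  4.78832348]
False 0.049667956955001355 [0.49367664 2.95004508 6.82114776]
[ 0.29752828 -1.03464917  7.06760558]
122.7917
```

View pics/w27.png

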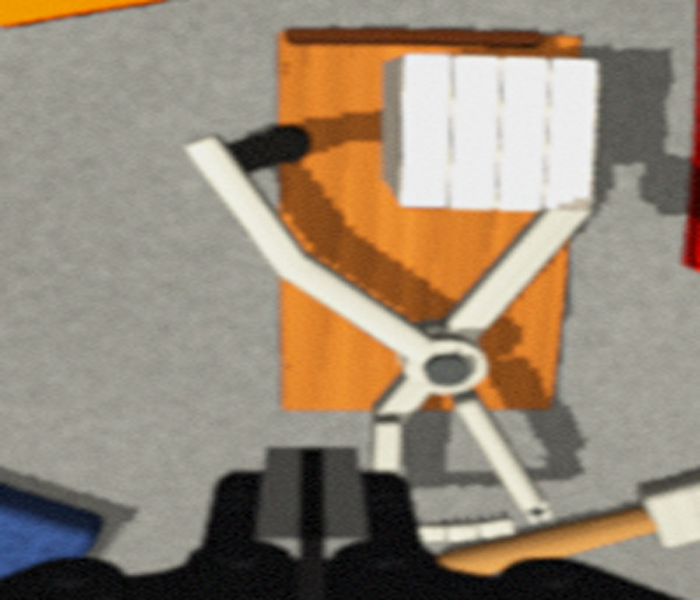

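The clamp is wide open and the four tiles stand as a tight row at the plate. One last check of the whole scene with the arm clear.

Run:
```python
from h import *
robot.goto([.40,-.25,.32],Rjaw([1,0,0],[0,0,-1]))
scn('s28.png',(120,310,200,420)); im,d,c=snap('scene'); save(im,'s28.png'); im,d,c=snap('top'); save(im,'t28.png'); print(robot.current_t())
```

```text
124.4417
```

View pics/s28.png

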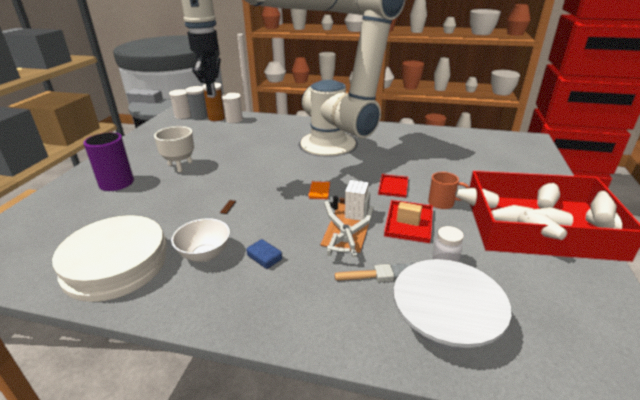

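View pics/t28.png

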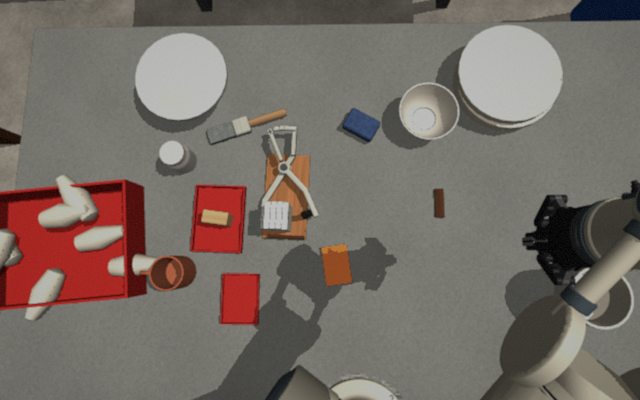

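The block is in the tray (215,217), the row stands in the clamp (276,215), the clamp is open and everything else is where it was. Handing in.

```bash
python3 -c "
from workcell import robot
robot.hand_in(); print(robot.current_t())"
```

```text
the job is handed in; nothing more can be done
the job is handed in; nothing more can be done
```

The job is done and handed in at about 124 s of the 210 s. The block is in the 160 x 120 tray, and all four tiles stand on their short edges in one close row at the plate. The last pictures showed the clamp open, the row upright with no gaps, and nothing else moved.

- **Squeeze:** I closed the clamp to about 0.26–0.27 rad and let go. It stayed latched at about 0.24 (measured from the handle in the picture), with the nose against the fourth tile. It held for more than 4 s with the hand off, then pressing the handle down opened it fully.
- **What went wrong:** The second tile toppled onto the nose after its first placing. While regripping it, the fingers also pressed the standing first tile with about 15 N and picked it up. I laid both flat on clear table, letting them drop about 1 cm, then placed all four again with a firmer grip and a check before each release.
- **Not measured:** I did not measure how hard the row was pressed. The 0.24 latch against first contact at 0.21 implies about 3 mm of nose travel, or roughly 3 N.

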